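# Close and pin a hinged shaft bearing, and hold it shut

## Robot

A 7-joint arm with a two-finger parallel gripper is mounted at the origin on a cart in front of the work surface, level with it; the furniture and walls round the work are solid. World frame = base frame: x ahead of the robot, y to its left, z up, the work surface at z = 0. Lengths are in m, angles in rad, forces in N, time in s.
With the tool pointing down it reaches from about 0.425 to 1.025 m from the base axis. Payload 9.4 kg.
Tool frame: the origin (TCP) lies between the finger pads; the fingertips stand 8 mm ahead of it and the grasp point (between the pads) lies 11 mm behind it; z points along the fingers, y is the direction in which the jaws open and shut (so a half turn about z gives the same grasp; the last joint's range is limited). The gripper opens to 93 mm and grips with 3 to 60 N. Pads are 15 mm wide; open, the fingers measure 128 mm over their backs; the gripper's body (75 mm by 188 mm) begins 65 mm behind the grasp point.
Start: joints at [1.192, 0.599, -0.003, 1.599, 0.002, 0.943, -0.08], TCP at [0.215, -0.692, 0.227] pointing down, gripper open.
Joint ranges: [-2.57, 2.57], [-0.35, 1.97], [-1.29, 1.29], [0.11, 2.56], [-1.05, 4.19], [0.11, 1.86], [-2.63, 2.63]. Speed limits (rad/s): [2.22, 2.22, 3.01, 3.01, 3.14, 3.14, 3.14].

## Interface

Orientations are given as a unit quaternion [x, y, z, w].
In Python, from plant import r gives the robot as it stands.
- The arm moves only by the tool jog_arm, never from a script. Its argument "series" is a list of rows, each a list of 4 numbers: the shift along the tool's x, y, z in cm, then the turn about the tool's z in rad. In form: [[x, y, z, turn], ...]. A call has 1 to 8 rows; each row shifts and turns the commanded pose from where the row before left it, along the tool's axes as they then stand; what a row does not reach is not made up. A row lasts 1/10 s, in which the tool goes at most 50 mm and 8.59 degrees, less where a joint would pass 70% of its speed; a pose out of reach is approached as far as the arm can. A call with a gripper value outside its range is refused whole. "gripper" is the finger opening in cm, from 0 to 9.3, set as the call begins (left out, the last holds). The fingers move at their own pace and stop on an object; "force" is the grip in N (left out, the last holds). Time passes only in rows, so rows that do not move let the fingers close. It gives the time, the measured TCP pose, the force and the opening at its end, in the units of the state.
- r.state(): the state, without advancing time (a new reading comes with each control period).
- r.grab_frame(name): name is "scene" or "top"; returns the picture (400x640x3 uint8, red, green, blue); there is no depth.
- r.camera_info(name): a dict with "vfov" (degrees; the focal length in pixels is half the picture's height over the tangent of half this angle, whatever the lens; pixels are square), "cx", "cy" (the principal point, pixels), "dist_coeffs" ([k1, k2, p1, p2, k3] as OpenCV has them; the pictures are not rectified), "camera_from_world" (4x4, takes a point from world to camera coordinates). Camera axes: x right, y down, z forward; pixel columns grow to the right and rows downward; lengths in m; the calibration is good to about 2 mm. A picture is of the moment at which its call begins. camera_info takes no time and is no camera call.
- r.hand_in(): hands the job in, once; it reports no verdict.
The state is a dict: "time": time; "qpos": joint angles; "qd": joint speeds; "joint_efforts": joint torques, N m; "position": TCP position; "tool_rot": TCP orientation; "ft_force": force on the tool from outside, world axes, zero at the start; "moment": the same for the moment, N m; "gripper_width": finger opening in m.
Only numpy, scipy, OpenCV 4.12 (cv2) and the standard library are available. Lean on these libraries where they do the work, as an engineer would, in place of code of your own. Each camera call takes 0.05 s, during which the arm holds its last target.

## Task

Put the bearing on the shaft stand back together: drape the loose bronze half-bearing over the bare steel shaft so that it drops between the two cheeks of the housing and sits flat and centred there, let go of it, and swing the hinged cap down over it. Then take the collared steel pin out of the wooden block and push it down through the hole of the cap and the hole of the ear below. A rubber pad inside holds the cap a little ajar, so press the pin until its collar has pushed the cap fully shut, and finish like that, still gripping the pin and pressing down (a colleague will slip the clip on underneath); leave the two tins and the jar by the stand where they are.

Things in the scene. Friction and masses are not known exactly. Their poses are not given: they have to be found in the camera images.
- stand: Grey cast stand bolted down, steel shaft (22 mm diameter, axis 60 mm up) along its y. Origin on the bench under the middle of the open housing; z up. Base plate 164 mm (x) by y -126 to +40 mm, 12 thick. Housing y -20 to +20 mm; hinge of the cap at its +x side, ear with the lower pin hole at -x. At y -70 to -98 mm a plain bearing (85 mm high), at y -108 to -121 a 72 mm flange (96 mm high).
- seat (a point): Point on the shaft axis at the middle of the housing, axes as the stand: the half-bearing is home with its origin here and its y along the shaft, either way round. It stands there on the housing's flat top (60 mm up), between two upright cheeks with inner faces at x +-27 mm, 104 mm high, top inner edges bevelled 5 x 7 mm. The pocket is open along y; the shaft runs through it from y -124 to +44 mm.
- ear_hole (a point): Centre of the lower pin hole at the top face of the stand's ear, 56 mm in front of (stand's -x of) the shaft axis, 104 mm above the bench; z up. The hole is vertical, 13 mm wide, 14 mm through, with free space below.
- cap_hinge (a point): Middle of the cap's hinge axis (along the stand's y), 56 mm behind (+x of) the shaft axis, 110 mm above the bench; fixed to the stand. Axes as the stand.
- cap (a joint): Cap angle about cap_hinge: 0 shut (level, from the hinge to the stand's -x), 1.57 upright, stop 2.2. Plate 12 mm thick, mid-plane through the hinge axis, 38 wide, reaching 139 mm from the hinge; 16 mm wide rib on its outer face (24 to 88 mm out). Starts leaning back; hinge friction 0.08 N m keeps it there; falls shut by itself from about 1 rad, onto a rubber pad, 0.03 to 0.1 rad ajar.
- cap_hole (a point): Centre of the pin hole at the cap's outer (upper) face, 112 mm from the hinge axis, moving with the cap; z is the normal of that face. 13 mm wide, 12 mm through; with the cap shut it is 116 mm above the bench, straight over ear_hole. With the half-bearing in place about 6 N down here presses the pad and shuts the cap fully.
- half_bearing: Loose bronze block 50 (x) by 44 (y) by 40 mm high, half-round cut-out of 12.5 mm radius through its underside along y, 5 mm bevels on its long top edges, about 0.45 kg. Stands on the bench, cut-out down. Origin: centre of the underside, z up. Best gripped across its end faces (44 mm, fingers closing along y) with the fingertips over 11 mm above its underside, so that they clear the shaft.
- pin_block: Wooden block fixed to the bench, 60 (x) by 120 (y) by 50 mm high, with three vertical 13 mm holes along its y at -38, 0 and +38 mm. Origin at the centre of its underside, z up.
- pin: Steel pin standing upright in a hole of the wooden block, its collar on the block's top. Origin: centre of the collar's underside, z up. Shank 10 mm diameter, 44 mm long below the collar, tapered tip; collar 28 mm diameter, 5 thick; above it a round knob to grip, 20 mm diameter, 30 high (top 35 mm over the origin); about 0.12 kg. Home, its collar lies on the shut cap, origin 116 mm above the bench.
- pin_tip (a point): Lower end of the pin, 44 mm below its origin.
- tin_a: Bystander: round aluminium sample tin, 59 mm diameter, 38 mm high; origin at the centre of its underside.
- tin_b: Bystander: a second such tin, 59 mm diameter, 38 mm high; origin at the centre of its underside.
- jar_a: Bystander: clear screw jar with a white lid, 68 mm diameter, 104 mm high; origin at the centre of its underside.
Not all that is in view belongs to the job. What is meant by the pin is not blue, and is the smaller of those in its own colour.

How it is judged:
By the outcome, as a careful person would: the job done as asked, in the order asked, and still so for the second after the job is handed in, while the arm keeps its last pose, push and grip.
It also fails if it takes over 72 s, if anything falls off the work surface, if the arm or the gripper's body presses on something with over 40 N, if the wrist force passes 120 N, or if a joint passes its speed limit or range.

## Working session

There is one attempt and no reset: what is moved stays moved. The work goes in short steps, Python scripts to look and compute and a tool call to move; the robot and the scene stay as the last step left them, time stands still between calls to the robot, and variables do not carry over. Pictures are saved under pics/ and viewed, and the job is handed in when it is done.

Besides the shell and the picture viewer there is one more tool, called after "Call:" as a command line: name --pt "numbers of a row" for each row, then --argument value for the rest. jog_arm: Moves the arm, as the interface text tells. Its arguments: {"type":"object","properties":{"series":{"type":"array"},"gripper":{"type":"number"},"force":{"type":"number"}},"required":["series"]}

```bash
ls; mkdir -p pics; python3 - <<'E'
from plant import r
import cv2,json
for n in("scene","top"):
    im=r.grab_frame(n); cv2.imwrite(f"pics/{n}0.png",im[:,:,::-1]); print(n,r.camera_info(n))
print(r.state())
E
```

```text
pics
scene {'vfov': 51.415186385938426, 'cx': 324.9749997663504, 'cy': 203.98565745512892, 'dist_coeffs': array([-0.09056259,  0.        ,  0.        ,  0.        ,  0.        ]), 'camera_from_world': array([[-0.44026338, -0.89785056,  0.00570267,  0.28436244],
       [-0.43211009,  0.20631033, -0.87790484,  0.32037882],
       [ 0.78705084, -0.38897354, -0.47880118,  0.63798813],
       [ 0.        ,  0.        ,  0.        ,  1.        ]])}
top {'vfov': 43.66098684961147, 'cx': 322.18023248905314, 'cy': 205.10109909318973, 'dist_coeffs': array([-0.11324132,  0.        ,  0.        ,  0.        ,  0.        ]), 'camera_from_world': array([[-0.00739527, -0.9999284 , -0.00940742,  0.04329351],
       [-0.98185048,  0.00904385, -0.18944088,  0.58607104],
       [ 0.1895124 ,  0.00783571, -0.98184706,  1.6304146 ],
       [ 0.        ,  0.        ,  0.        ,  1.        ]])}
{'time': 0.1, 'qpos': array([ 1.19228264,  0.60003698, -0.00250625,  1.60002954,  0.00182606,
        0.94289809, -0.07977935]), 'qd': array([ 0.0005629 , -0.00166774,  0.00296425, -0.00166618,  0.00016452,
        0.0018944 , -0.00017438]), 'joint_efforts': array([ 4.57377100e-03, -7.66561031e+01,  1.50199100e+00, -2.52938354e+01,
       -5.23362402e-02,  1.36225738e-02,  6.70800478e-05]), 'position': array([ 0.21534464, -0.69184764,  0.22586   ]), 'tool_rot': array([ 9.88630127e-01,  1.50366224e-01, -1.86348530e-04, -6.59753083e-04]), 'ft_force': array([ 0.05360359,  0.14744278, -0.38584497]), 'moment': array([0.0150811 , 0.02817196, 0.00181165]), 'gripper_width': 0.09265552318426774}
```

View pics/scene0.png

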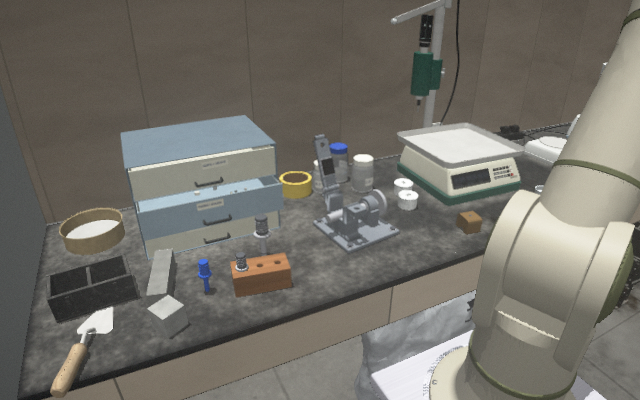

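View pics/top0.png

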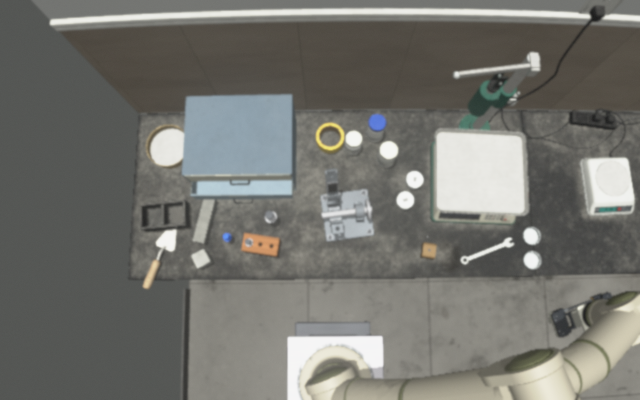

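```bash
python3 - <<'E'
import cv2,numpy as np
t=cv2.imread("pics/top0.png");s=cv2.imread("pics/scene0.png")
def z(im,x0,y0,x1,y1,f,n): cv2.imwrite(n,cv2.resize(im[y0:y1,x0:x1],None,fx=f,fy=f,interpolation=cv2.INTER_CUBIC))
z(t,220,120,450,270,3.4,"pics/t1.png")
z(s,190,120,490,310,2.6,"pics/s1.png")
E
```

```text
(no output)
```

View pics/t1.png

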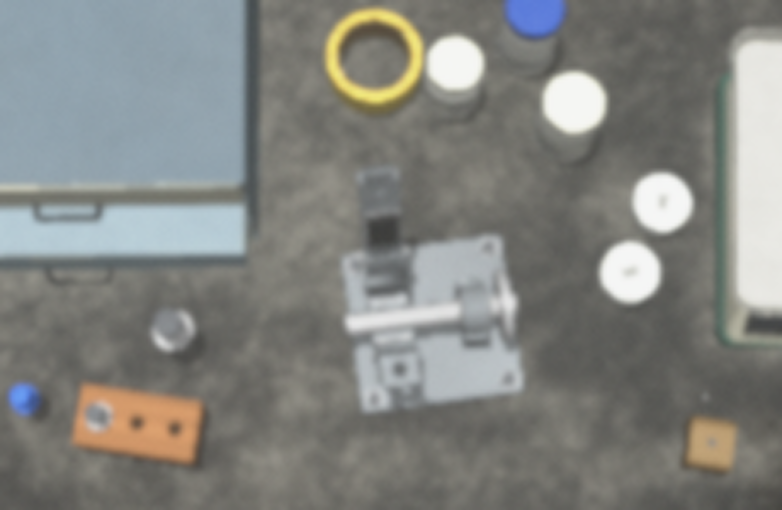

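View pics/s1.png

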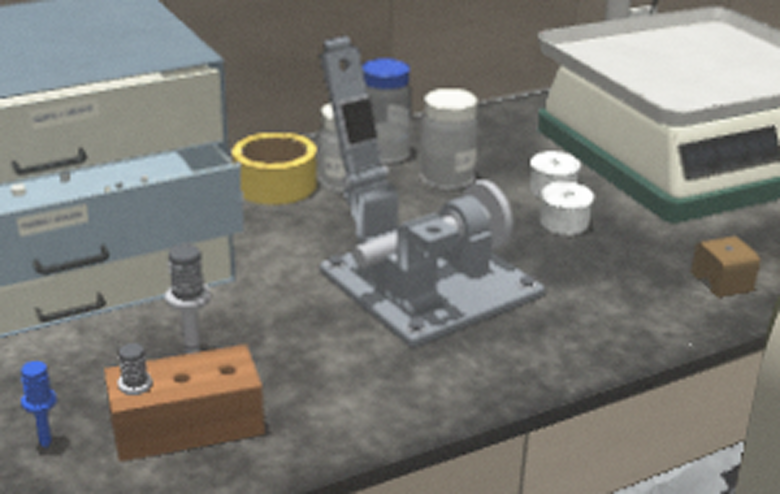

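```bash
cat > h.py <<'E'
import cv2,numpy as np
from plant import r
def cam(n):
    i=r.camera_info(n); f=200/np.tan(np.radians(i["vfov"]/2))
    K=np.array([[f,0,i["cx"]],[0,f,i["cy"]],[0,0,1]]); return K,np.array(i["dist_coeffs"]),i["camera_from_world"]
def ray(n,uv):
    K,d,T=cam(n); p=cv2.undistortPoints(np.array(uv,float).reshape(-1,1,2),K,d).reshape(-1,2)
    R=T[:3,:3]; c=-R.T@T[:3,3]; return c,(R.T@np.c_[p,np.ones(len(p))].T).T
def onz(n,uv,z):
    c,d=ray(n,uv); return c+d*((z-c[2])/d[:,2])[:,None]
def proj(n,P):
    K,d,T=cam(n); return cv2.projectPoints(np.array(P,float).reshape(-1,3),cv2.Rodrigues(T[:3,:3])[0],T[:3,3],K,d)[0].reshape(-1,2)
def tri(uvt,uvs):
    c1,d1=ray("top",uvt);c2,d2=ray("scene",uvs);d1=d1[0];d2=d2[0]
    s=np.linalg.lstsq(np.c_[d1,-d2],c2-c1,rcond=None)[0]
    a=c1+d1*s[0];b=c2+d2*s[1]; return (a+b)/2,np.linalg.norm(a-b)
def zoom(im,x0,y0,x1,y1,f,n): cv2.imwrite(n,cv2.resize(im[y0:y1,x0:x1],None,fx=f,fy=f,interpolation=cv2.INTER_CUBIC))
E
python3 - <<'E'
from h import *
t=cv2.imread("pics/top0.png");s=cv2.imread("pics/scene0.png")
zoom(t,315,160,385,245,8,"pics/t2.png")
zoom(s,305,125,405,255,5,"pics/s2.png")
a=cv2.resize(t[235:268,410:450],None,fx=8,fy=8,interpolation=2);b=cv2.resize(s[200:245,445:500],None,fx=8,fy=8,interpolation=2)
o=np.zeros((360,780,3),np.uint8);o[:a.shape[0],:320]=a;o[:b.shape[0],330:330+b.shape[1]]=b;cv2.imwrite("pics/b2.png",o)
for n,im in(("top",t),("scene",s)):
    h=cv2.cvtColor(im,cv2.COLOR_BGR2HSV);m=cv2.inRange(h,(5,80,60),(25,255,255))
    k,l,st,c=cv2.connectedComponentsWithStats(m)
    for i in range(1,k):
        if st[i,4]>40: 
            cn=np.argwhere(l==i)[:,::-1].astype(np.float32);print(n,st[i],c[i],cv2.minAreaRect(cn))
E
```

```text
top [315 122  30  31 295] [329.30508475 137.18983051] ((329.7500305175781, 136.75), (28.991378784179688, 29.698482513427734), 45.0)
top [241 233  39  24 649] [261.37596302 244.47457627] ((260.2162170410156, 244.20269775390625), (37.318572998046875, 19.399080276489258), 9.462322235107422)
top [422 243  14  16 181] [428.42541436 250.17127072] ((428.4594421386719, 250.2432403564453), (13.1519193649292, 14.467110633850098), 9.462321281433105)
scene [279 171  33  28 702] [296.04558405 184.32905983] ((295.0, 184.5), (27.0, 32.0), 90.0)
scene [458 211  24  23 331] [470.93353474 221.49848943] ((469.7972717285156, 221.78378295898438), (21.536266326904297, 23.015859603881836), 80.53767395019531)
scene [ 230  253   62   44 1920] [262.025      274.64166667] ((261.3461608886719, 273.938232421875), (35.93160629272461, 58.854705810546875), 79.87532806396484)
```

View pics/t2.png

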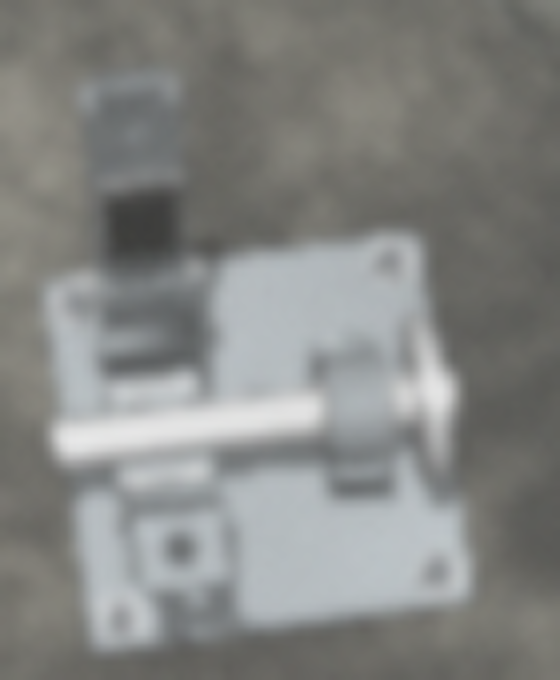

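View pics/s2.png

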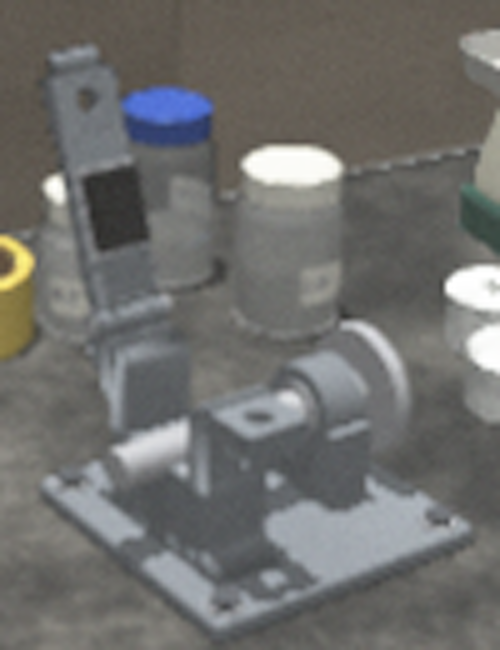

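View pics/b2.png

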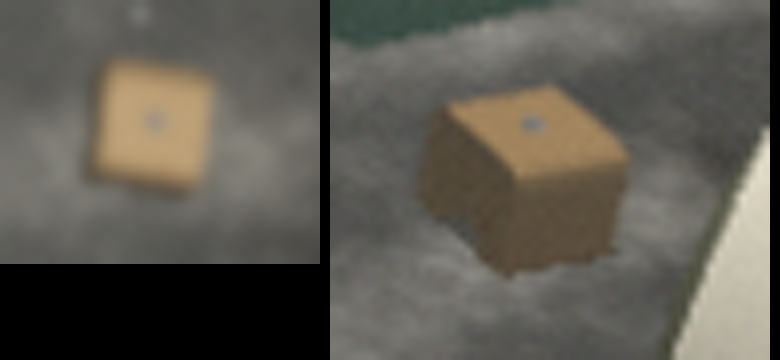

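```bash
python3 - <<'E'
from h import *
from scipy.optimize import least_squares
T=lambda X,Y:((X+.5)/8-.5+315,(Y+.5)/8-.5+160)
S=lambda X,Y:((X+.5)/5-.5+305,(Y+.5)/5-.5+125)
obs=[("top",T(45,287),(82,40,12)),("top",T(422,235),(82,-126,12)),("top",T(470,603),(-82,-126,12)),("top",T(95,650),(-82,40,12)),
("top",T(180,548),(-56,0,104)),("scene",S(258,416),(-56,0,104)),
("scene",S(42,488),(82,40,12)),("scene",S(218,630),(-82,40,12)),("scene",S(472,533),(-82,-126,12))]
def world(p,L):
    c,s=np.cos(p[2]),np.sin(p[2]);L=np.array(L)/1000;return np.array([p[0]+c*L[0]-s*L[1],p[1]+s*L[0]+c*L[1],L[2]])
def f(p,w=None): return np.concatenate([(proj(n,world(p,L))[0]-uv) for n,uv,L in obs])
for sub in ("all","top","scene"):
    o2=[o for o in obs if sub in("all",o[0])]
    g=lambda p:np.concatenate([(proj(n,world(p,L))[0]-uv) for n,uv,L in o2])
    q=least_squares(g,[0.6,0,0],x_scale=[.1,.1,.1],loss="soft_l1"); print(sub,q.x,np.round(g(q.x),1))
print("ear tri",tri(T(180,548),S(258,416)))
# pin block: knob top etc
t=cv2.imread("pics/top0.png");s=cv2.imread("pics/scene0.png")
a=cv2.resize(t[225:265,215:290],None,fx=8,fy=8,interpolation=2);cv2.imwrite("pics/p_t.png",a)
b=cv2.resize(s[210:300,190:300],None,fx=7,fy=7,interpolation=2)[:600];cv2.imwrite("pics/p_s.png",b)
# bearing
B=lambda X,Y:((X+.5)/8-.5+410,(Y+.5)/8-.5+235)
C=lambda X,Y:((X-330+.5)/8-.5+445,(Y+.5)/8-.5+200)
print("brg mark top",onz("top",[B(155,122)],.04),"scene",onz("scene",[C(533,124)],.04),tri(B(155,122),C(533,124)))
print("corners",onz("top",[B(107,60),B(216,75),B(200,190),B(92,175)],.037))
E
```

```text
all [ 0.55529841 -0.00383264  0.12040606] [-0.1 -0.7 -0.  -0.2  0.8  0.  -0.3  0.4  0.2  0.3  0.1  0.8 -1.  -0.9
 -0.4  0.5  0.9 -0.2]
top [ 0.55531251 -0.00341805  0.11754143] [-0.1 -0.8 -0.1 -0.2  0.7  0.1 -0.5  0.3  0.1  0.3]
scene [ 0.55591671 -0.00440471  0.12257935] [ 0.3  0.6 -1.  -1.1 -0.2  0.3  0.9 -0.4]
ear tri (array([ 0.50020707, -0.01001155,  0.10611697]), np.float64(0.0006484828910276894))
brg mark top [[ 0.43291447 -0.31976123  0.04      ]] scene [[ 0.43681765 -0.32540169  0.04      ]] (array([ 0.4321288 , -0.31930054,  0.0440588 ]), np.float64(0.0010706721434201323))
corners [[ 0.45973369 -0.30108856  0.037     ]
 [ 0.45279386 -0.34727025  0.037     ]
 [ 0.40428431 -0.33823422  0.037     ]
 [ 0.41120535 -0.2927115   0.037     ]]
```

View pics/p_t.png

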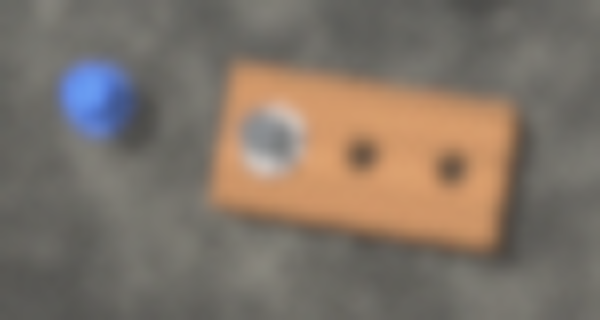

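View pics/p_s.png

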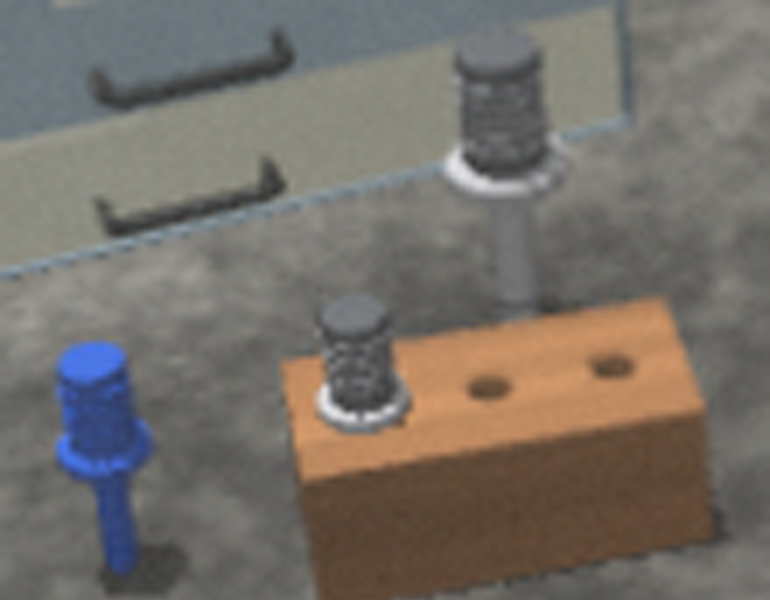

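```bash
python3 - <<'E'
from h import *
P=lambda X,Y:((X+.5)/8-.5+215,(Y+.5)/8-.5+225)
Q=lambda X,Y:((X+.5)/7-.5+190,(Y+.5)/7-.5+210)
C=lambda X,Y:((X-330+.5)/8-.5+445,(Y+.5)/8-.5+200)
h=onz("top",[P(362,154),P(451,168)],.05); h2=onz("scene",[Q(490,387),Q(612,366)],.05)
print("holes",h,h2, "->pin",h[0]*2-h[1],h2[0]*2-h2[1])
print("collar",onz("top",[P(272,141)],.055),onz("scene",[Q(363,402)],.055))
print("knobtop",onz("top",[P(267,136)],.085),onz("scene",[Q(353,318)],.085))
print("block corners",onz("top",[P(232,62),P(518,102),P(497,250),P(215,205)],.05))
print("brg scene corners",onz("scene",[C(440,105),C(550,85),C(630,158),C(515,185)],.038))
print("brg bottom",onz("scene",[C(420,195),C(508,277),C(612,255)],.0))
# cap
S=lambda X,Y:((X+.5)/5-.5+305,(Y+.5)/5-.5+125);T=lambda X,Y:((X+.5)/8-.5+315,(Y+.5)/8-.5+160)
p=np.array([.5553,-.0038]);c,s=np.cos(.12),np.sin(.12)
for a in(1.6,1.7,1.8,1.9,2.0,2.1,2.2):
    pts=[]
    for l,hh in((112,-6),(139,-6)):
        x=(56-l*np.cos(a)-hh*np.sin(a)*-1*-1)/1e3; z=(110+l*np.sin(a)+hh*np.cos(a))/1e3
        pts.append([p[0]+c*x,p[1]+s*x,z])
    print(a,np.round(proj("scene",pts),1).tolist(),np.round(proj("top",pts),1).tolist())
print("obs",S(88,97),T(140,130),S(72,52),T(130,80))
print("cab",tri((292,97),(240,121)),tri((294,190),(275,158)))
print("bigpin",tri((271,216),(262,216)))
E
```

```text
holes [[0.45734642 0.24858097 0.05      ]
 [0.45121649 0.21108245 0.05      ]] [[0.45848565 0.24696856 0.05      ]
 [0.45262232 0.20973631 0.05      ]] ->pin [0.46347634 0.2860795  0.05      ] [0.46434898 0.28420081 0.05      ]
collar [[0.46246897 0.28584121 0.055     ]] [[0.46110716 0.28550799 0.055     ]]
knobtop [[0.46100508 0.28322907 0.085     ]] [[0.46212945 0.2853154  0.085     ]]
block corners [[0.49662724 0.3042126  0.05      ]
 [0.47883415 0.18317335 0.05      ]
 [0.41674375 0.19149858 0.05      ]
 [0.43624264 0.3101785  0.05      ]]
brg scene corners [[ 0.46288237 -0.30852439  0.038     ]
 [ 0.45687346 -0.3525482   0.038     ]
 [ 0.40816851 -0.34163879  0.038     ]
 [ 0.41199283 -0.29468524  0.038     ]]
brg bottom [[ 0.46664451 -0.31088174  0.        ]
 [ 0.41346999 -0.30170551  0.        ]
 [ 0.40819853 -0.34320278  0.        ]]
1.6 [[328.6, 146.2], [328.6, 135.7]] [[332.8, 184.0], [332.9, 181.6]]
1.7 [[326.2, 145.0], [325.5, 134.3]] [[332.3, 180.5], [332.3, 177.3]]
1.8 [[323.8, 144.2], [322.5, 133.5]] [[331.9, 177.2], [331.7, 173.1]]
1.9 [[321.5, 143.9], [319.6, 133.3]] [[331.4, 174.1], [331.1, 169.2]]
2.0 [[319.3, 144.1], [317.0, 133.6]] [[331.0, 171.2], [330.6, 165.6]]
2.1 [[317.3, 144.7], [314.5, 134.5]] [[330.6, 168.6], [330.0, 162.4]]
2.2 [[315.5, 145.7], [312.2, 135.9]] [[330.2, 166.3], [329.5, 159.5]]
obs (322.2, 144.0) (332.0625, 175.8125) (319.0, 135.0) (330.8125, 169.5625)
cab (array([0.90970002, 0.13784641, 0.22205039]), np.float64(0.014665036695001818)) (array([0.60849793, 0.13485514, 0.21691414]), np.float64(0.024865244228045976))
bigpin (array([0.54117922, 0.20660386, 0.11619975]), np.float64(0.004447374689113655))
```

```bash
cat >> h.py <<'E'
from scipy.spatial.transform import Rotation as Ro
def yaw(st=None):
    st=st or r.state(); x=Ro.from_quat(st["tool_rot"]).as_matrix()[:,0]; return np.arctan2(x[1],x[0])
def go(target,y=None):
    st=r.state(); y0=yaw(st); y=y0 if y is None else y
    R=np.array([[np.cos(y),np.sin(y),0],[np.sin(y),-np.cos(y),0],[0,0,-1]])
    d=R.T@(np.array(target)-st["position"])*100
    print("t",st["time"],"pos",st["position"].round(4),"yaw",round(y0,4),"F",st["ft_force"].round(1),"w",round(st["gripper_width"],4)); print("turn",round(y0-y,4),"then shift cm",d.round(2))
E
python3 -c "
from h import *
go([.4335,-.322,.12],-.165)"
```

```text
t 0.1 pos [ 0.2153 -0.6918  0.2259] yaw 0.3019 F [ 0.1  0.1 -0.4] w 0.0927
turn 0.4669 then shift cm [ 15.44 -40.07  10.59]
```

Call:
jog_arm --pt "0 0 0 0.117" --pt "0 0 0 0.117" --pt "0 0 0 0.117" --pt "0 0 0 0.116" --pt "1.5 -4 0 0" --pt "1.5 -4 0 0" --pt "1.5 -4 0 0" --pt "1.5 -4 0 0" --gripper 7 --force 40

```text
time: 0.9
position: [0.3015, -0.5425, 0.2262]
tool_rot: [0.997, -0.083, -0.0, -0.0]
ft_force: [0.6, -0.3, 0.3]
gripper_width: 0.0698
```

Call:
jog_arm --pt "1.5 -4 1.5 0" --pt "1.5 -4 1.5 0" --pt "1.5 -4 1.5 0" --pt "1.5 -4 1.5 0" --pt "1.5 -4 1.5 0" --pt "1.5 -4 1.5 0" --pt "0 0 0 0" --pt "0 0 0 0"

```text
time: 1.7
position: [0.4296, -0.3213, 0.1361]
tool_rot: [0.997, -0.081, -0.001, -0.0]
ft_force: [0.0, -1.0, 1.3]
gripper_width: 0.0696
```

```bash
python3 -c "
from h import *
go([.4335,-.322,.022],-.165)
t=r.grab_frame('top')[:,:,::-1];s=r.grab_frame('scene')[:,:,::-1]
a=cv2.resize(np.ascontiguousarray(t[215:285,380:470]),None,fx=4,fy=4);b=cv2.resize(np.ascontiguousarray(s[150:260,430:530]),None,fx=4,fy=4)
o=np.zeros((440,780,3),np.uint8);o[:280,:360]=a;o[:,370:770]=b;cv2.imwrite('pics/g1.png',o)
"
```

```text
t 1.7 pos [ 0.4296 -0.3213  0.1361] yaw -0.1625 F [ 0.  -1.   1.3] w 0.0696
turn 0.0025 then shift cm [ 0.4   0.   11.41]
```

View pics/g1.png

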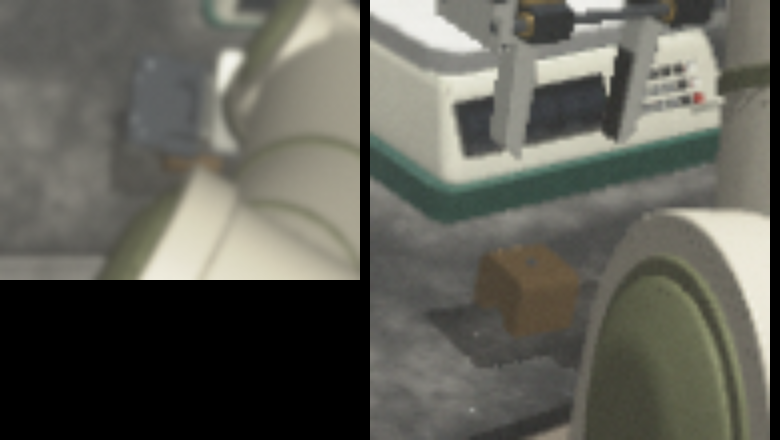

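Call:
jog_arm --pt "0.4 0 2 0" --pt "0 0 2 0" --pt "0 0 2 0" --pt "0 0 2 0" --pt "0 0 1.6 0" --pt "0 0 1 0" --pt "0 0 0.8 0" --pt "0 0 0 0"

```text
time: 2.6
position: [0.4326, -0.3236, 0.0221]
tool_rot: [0.997, -0.083, -0.0, -0.0]
ft_force: [0.5, 0.6, 0.2]
gripper_width: 0.0704
```

```bash
python3 -c "
from h import *
go([.4335,-.322,.022],-.165)
s=r.grab_frame('scene')[:,:,::-1]
zoom(np.ascontiguousarray(s),430,150,530,260,5,'pics/g2.png')
"
```

```text
t 2.6 pos [ 0.4326 -0.3236  0.0221] yaw -0.1663 F [0.5 0.6 0.2] w 0.0704
turn -0.0013 then shift cm [ 0.06 -0.17  0.01]
```

View pics/g2.png

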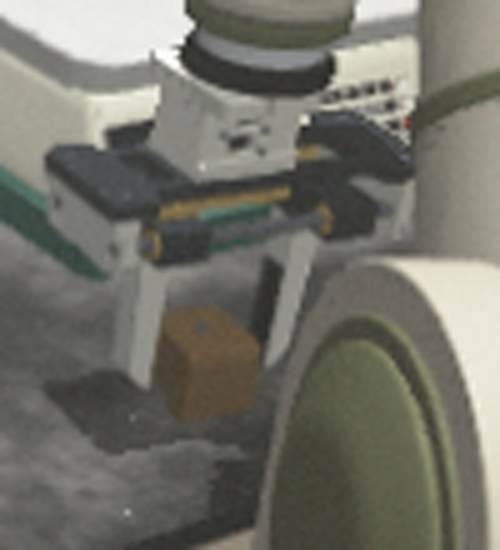

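Call:
jog_arm --pt "0 0 0 0" --pt "0 0 0 0" --pt "0 0 0 0" --pt "0 0 0 0" --pt "0 0 0 0" --pt "0 0 0 0" --gripper 3

```text
time: 3.25
position: [0.4334, -0.3223, 0.023]
tool_rot: [0.997, -0.082, 0.0, -0.0]
ft_force: [0.4, 3.4, 6.7]
gripper_width: 0.0433
```

Call:
jog_arm --pt "0 0 -1 0" --pt "0 0 -2 0" --pt "0 0 -3 0" --pt "0 0 -3 0" --pt "0 0 -3 0" --pt "0 0 -3 0" --pt "0 0 -3 0" --pt "0 0 0 0"

```text
time: 4.05
position: [0.4342, -0.3242, 0.2064]
tool_rot: [0.997, -0.083, 0.003, 0.001]
ft_force: [-0.2, -0.1, -3.0]
gripper_width: 0.0437
```

```bash
python3 -c "
from h import *
c,s=np.cos(.12),np.sin(.12)
print('stand seat (.5554,-.0036); over, z .2')
go([.5554,-.0036,.2],.12)
t=r.grab_frame('scene')[:,:,::-1]
zoom(np.ascontiguousarray(t),400,60,560,220,4,'pics/g3.png')
"
```

```text
stand seat (.5554,-.0036); over, z .2
t 4.05 pos [ 0.4342 -0.3242  0.2064] yaw -0.1658 F [-0.2 -0.1 -3. ] w 0.0437
turn -0.2858 then shift cm [ 15.87 -30.38   0.64]
```

View pics/g3.png

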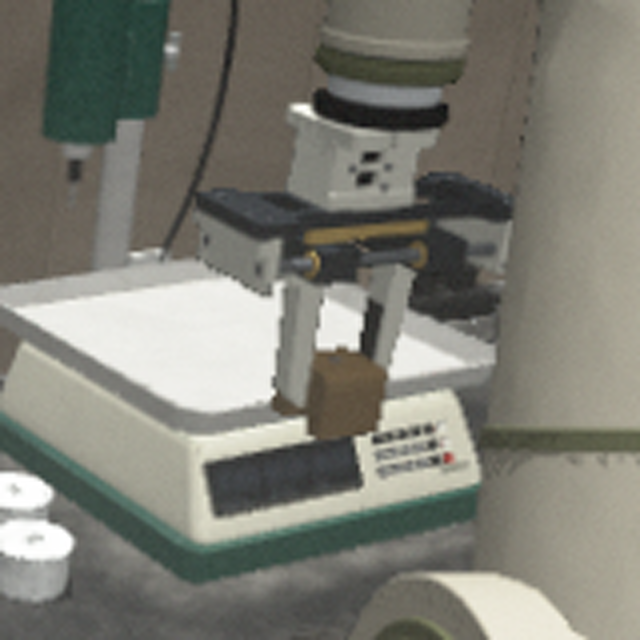

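Call:
jog_arm --pt "0 0 0 -0.145" --pt "0 0 0 -0.141" --pt "2 -4 0 0" --pt "2 -4 0 0" --pt "2 -4 0 0" --pt "2 -4 0 0" --pt "2 -4 0 0" --pt "2 -4 0 0"

```text
time: 4.9
position: [0.5227, -0.0686, 0.2011]
tool_rot: [0.998, 0.06, -0.001, -0.0]
ft_force: [1.0, -0.5, -3.5]
gripper_width: 0.0435
```

Call:
jog_arm --pt "1.9 -3.2 0 0" --pt "1.0 -2.2 0 0" --pt "1.0 -1 0 0" --pt "0 0 0 0" --pt "0 0 0 0" --pt "0 0 0 0"

```text
time: 5.5
position: [0.5536, -0.0041, 0.2023]
tool_rot: [0.998, 0.059, -0.001, 0.0]
ft_force: [1.1, 0.6, -3.6]
gripper_width: 0.0438
```

```bash
python3 -c "
from h import *
go([.5554,-.0036,.2],.12)
t=np.ascontiguousarray(r.grab_frame('scene')[:,:,::-1])
zoom(t,295,80,425,250,4.5,'pics/g4.png');cv2.imwrite('pics/g4full.png',t)
t=np.ascontiguousarray(r.grab_frame('top')[:,:,::-1])
zoom(t,280,130,400,260,4.5,'pics/g4t.png')
"
```

```text
t 5.5 pos [ 0.5536 -0.0041  0.2023] yaw 0.1182 F [ 1.1  0.6 -3.6] w 0.0438
turn -0.0018 then shift cm [ 0.18 -0.03  0.23]
```

View pics/g4.png

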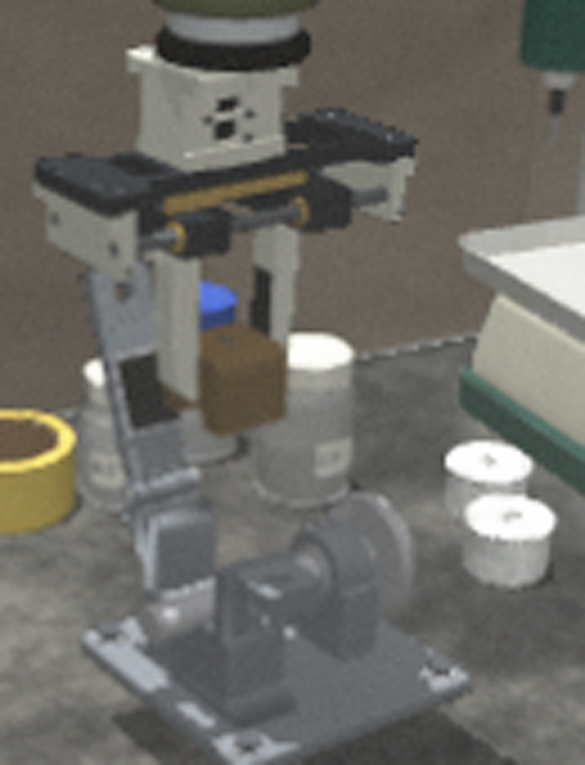

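View pics/g4t.png

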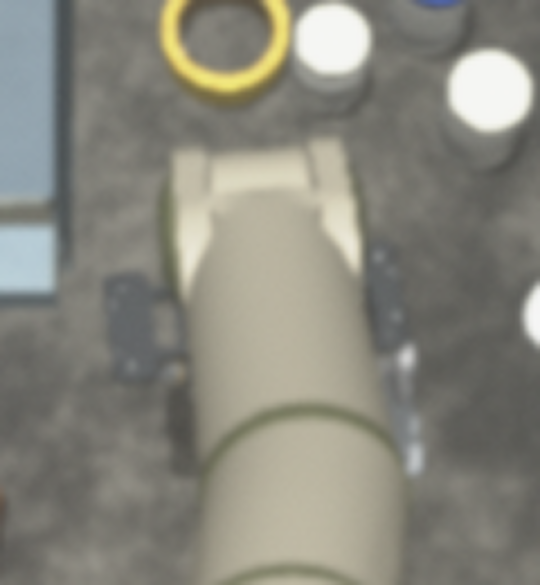

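```bash
python3 -c "
from h import *
c,s=np.cos(.118),np.sin(.118)
p=np.array([.5536,-.0041])
for off in(-4,0,4):
  P=[]
  for x,y,z in((-25,22,-22),(-25,-22,-22),(25,22,-22),(-25,-22,13),(25,-22,18),(25,22,18)):
    x+=off;P.append([p[0]+(c*x-s*y)/1e3,p[1]+(s*x+c*y)/1e3,.2023+z/1e3])
  print(off,((proj('scene',P)-[295,80]+.5)*4.5).round(0).tolist())
P=[]
for x,y in((-7.5,30),(7.5,30)):
    P.append([p[0]+(c*x-s*y)/1e3,p[1]+(s*x+c*y)/1e3,.2023-.008])
print(((proj('scene',P)-[295,80]+.5)*4.5).round(0).tolist())
"
python3 -c "
import cv2
t=cv2.imread('pics/g4full.png');cv2.imwrite('pics/g4b.png',cv2.resize(t[140:185,325:365],None,fx=12,fy=12,interpolation=2))"
```

```text
-4 [[220.0, 442.0], [289.0, 423.0], [166.0, 408.0], [292.0, 361.0], [236.0, 322.0], [167.0, 338.0]]
0 [[216.0, 439.0], [284.0, 420.0], [162.0, 406.0], [287.0, 359.0], [231.0, 319.0], [163.0, 336.0]]
4 [[211.0, 436.0], [280.0, 418.0], [158.0, 403.0], [283.0, 356.0], [227.0, 317.0], [159.0, 333.0]]
[[184.0, 406.0], [168.0, 396.0]]
```

View pics/g4b.png

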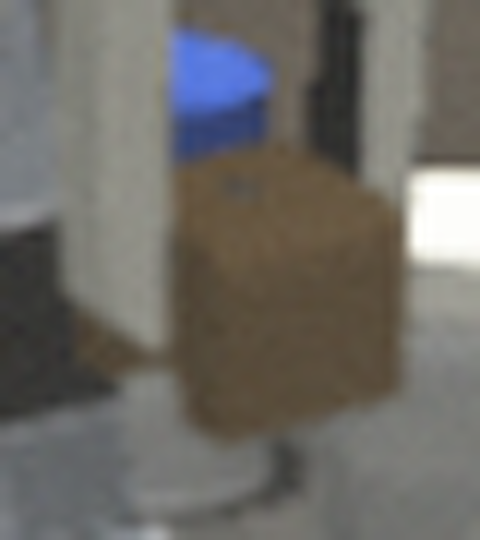

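Call:
jog_arm --pt "0.15 0 1 0" --pt "0 0 1.5 0" --pt "0 0 1.5 0" --pt "0 0 1.5 0" --pt "0 0 1 0" --pt "0 0 0.5 0" --pt "0 0 0 0" --pt "0 0 0 0"

```text
time: 6.4
position: [0.5561, -0.002, 0.1329]
tool_rot: [0.998, 0.06, 0.0, 0.0]
ft_force: [-0.2, 0.3, -4.2]
gripper_width: 0.0435
```

```bash
python3 -c "
from h import *
go([.5554,-.0036,.082],.12)
t=np.ascontiguousarray(r.grab_frame('scene')[:,:,::-1])
zoom(t,310,130,410,230,6,'pics/g5.png');cv2.imwrite('pics/g5full.png',t)
"
```

```text
t 6.4 pos [ 0.5561 -0.002   0.1329] yaw 0.1207 F [-0.2  0.3 -4.2] w 0.0435
turn 0.0007 then shift cm [-0.09  0.15  5.09]
```

View pics/g5.png

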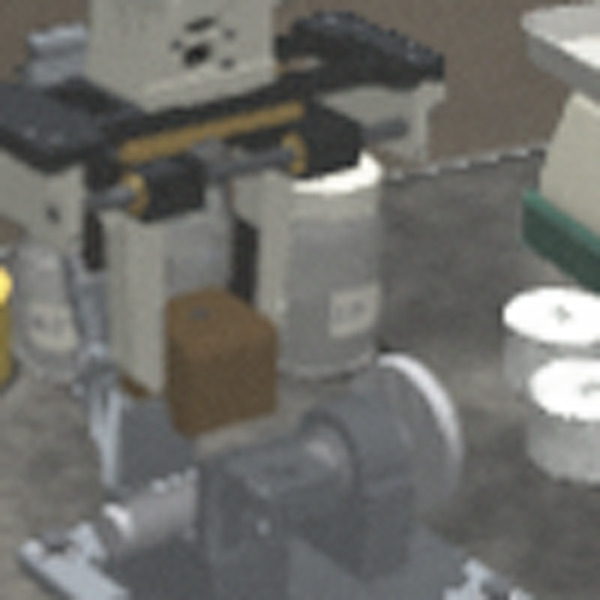

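Call:
jog_arm --pt "0 0.1 0.4 0" --pt "0 0 0.4 0" --pt "0 0 0.4 0" --pt "0 0 0.3 0" --pt "0 0 0 0"

```text
time: 6.95
position: [0.5557, -0.0028, 0.117]
tool_rot: [0.998, 0.06, -0.0, 0.0]
ft_force: [1.8, -0.4, -3.3]
gripper_width: 0.044
```

```bash
python3 -c "
from h import *
go([.5554,-.0036,.082],.12)
t=np.ascontiguousarray(r.grab_frame('scene')[:,:,::-1])
zoom(t,310,130,410,230,6,'pics/g6.png')
"
```

```text
t 6.95 pos [ 0.5557 -0.0028  0.117 ] yaw 0.1208 F [ 1.8 -0.4 -3.3] w 0.044
turn 0.0008 then shift cm [-0.04  0.07  3.5 ]
```

View pics/g6.png

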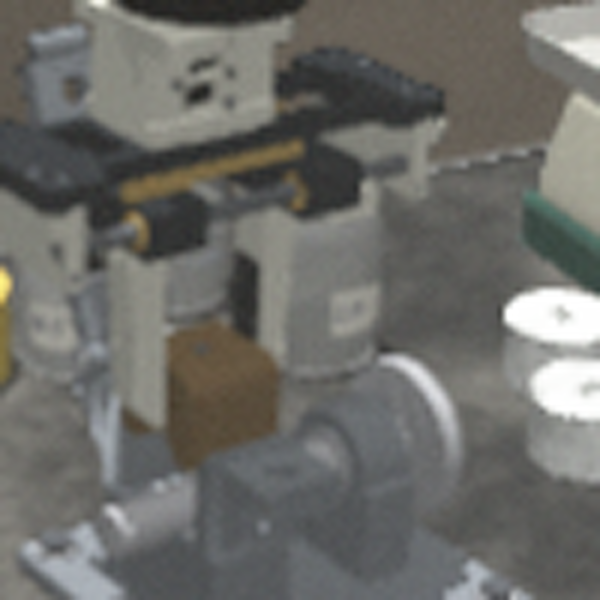

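Call:
jog_arm --pt "0 0 0.3 0" --pt "0 0 0.3 0" --pt "0 0 0.3 0" --pt "0 0 0 0"

```text
time: 7.4
position: [0.5557, -0.0029, 0.1081]
tool_rot: [0.998, 0.06, -0.0, 0.0]
ft_force: [-0.4, 0.0, -3.7]
gripper_width: 0.0441
```

Call:
jog_arm --pt "0 0 0.4 0" --pt "0 0 0.4 0" --pt "0 0 0.4 0" --pt "0 0 0.4 0" --pt "0 0 0.4 0" --pt "0 0 0.2 0" --pt "0 0 0 0" --pt "0 0 0 0"

```text
time: 8.2
position: [0.556, -0.0029, 0.0866]
tool_rot: [0.998, 0.06, -0.0, 0.0]
ft_force: [1.2, -0.0, -4.5]
gripper_width: 0.0438
```

Call:
jog_arm --pt "0 0 0.2 0" --pt "0 0 0.2 0" --pt "0 0 0 0"

```text
time: 8.5
position: [0.5561, -0.0028, 0.083]
tool_rot: [0.998, 0.06, 0.0, -0.0]
ft_force: [-0.9, -0.9, 3.3]
gripper_width: 0.0438
```

Call:
jog_arm --pt "0 0 0.1 0" --pt "0 0 0 0"

```text
time: 8.7
position: [0.5561, -0.0028, 0.083]
tool_rot: [0.998, 0.06, 0.001, -0.0]
ft_force: [-4.3, -0.4, 17.4]
gripper_width: 0.0439
```

```bash
python3 -c "
from h import *
go([.5554,-.0036,.082],.12)
t=np.ascontiguousarray(r.grab_frame('scene')[:,:,::-1])
zoom(t,310,130,410,230,6,'pics/g7.png')
"
```

```text
t 8.7 pos [ 0.5561 -0.0028  0.083 ] yaw 0.1207 F [-4.3 -0.4 17.4] w 0.0439
turn 0.0007 then shift cm [-0.08  0.07  0.1 ]
```

View pics/g7.png

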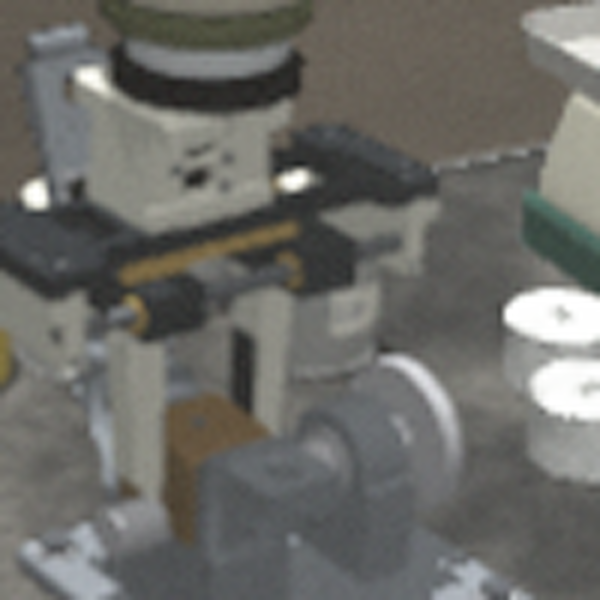

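Call:
jog_arm --pt "0 0 -0.12 0" --pt "0 0 0 0" --pt "0 0 0 0" --pt "0 0 0 0" --pt "0 0 0 0" --gripper 6.0

```text
time: 9.25
position: [0.556, -0.0029, 0.0826]
tool_rot: [0.998, 0.06, -0.0, 0.0]
ft_force: [0.6, -0.1, 0.4]
gripper_width: 0.0597
```

Call:
jog_arm --pt "0 0 -1 0" --pt "0 0 -2 0" --pt "0 0 -3 0" --pt "0 0 -4 0" --pt "0 0 -4 0" --pt "0 0 -4 0" --pt "0 0 -4 0" --pt "0 0 0 0"

```text
time: 10.05
position: [0.5581, -0.0029, 0.3088]
tool_rot: [0.998, 0.06, 0.005, -0.0]
ft_force: [0.3, -0.2, 0.3]
gripper_width: 0.0603
```

```bash
python3 -c "
from h import *
go([.5554,-.0036,.3],.12)
t=np.ascontiguousarray(r.grab_frame('scene')[:,:,::-1])
zoom(t,300,60,420,240,4,'pics/g8.png');cv2.imwrite('pics/g8full.png',t)
"
```

```text
t 10.05 pos [ 0.5581 -0.0029  0.3088] yaw 0.1204 F [ 0.3 -0.2  0.3] w 0.0603
turn 0.0004 then shift cm [-0.28  0.03  0.88]
```

View pics/g8.png

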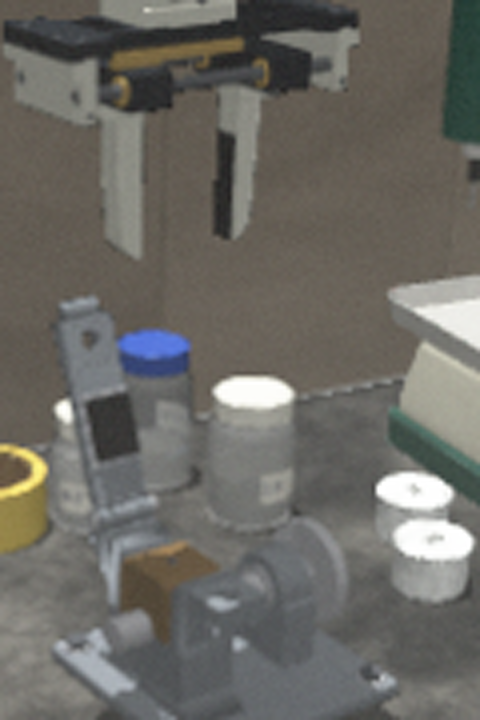

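```bash
python3 -c "
from h import *
go([.6950,.0131,.3088],.12)"
```

```text
t 10.1 pos [ 0.557  -0.0029  0.306 ] yaw 0.1206 F [ 1.   1.5 -1.1] w 0.0602
turn 0.0006 then shift cm [13.89  0.07 -0.28]
```

Call:
jog_arm --pt "2 0 0 0" --pt "3 0 0 0" --pt "3 0 0 0" --pt "3 0 0 0" --pt "2.8 0 0 0" --pt "0 0 0 0" --pt "0 0 0 0" --gripper 0

```text
time: 10.8
position: [0.6922, 0.0137, 0.3009]
tool_rot: [0.998, 0.06, -0.002, 0.0]
ft_force: [-0.0, -0.7, -0.4]
gripper_width: 0.0085
```

Call:
jog_arm --pt "0 0 2 0" --pt "0 0 2 0" --pt "0 0 2 0" --pt "0 0 2 0" --pt "0 0 0.6 0" --pt "0 0 0 0"

```text
time: 11.4
position: [0.6917, 0.0135, 0.2161]
tool_rot: [0.998, 0.06, -0.001, 0.0]
ft_force: [1.1, 0.3, 0.5]
gripper_width: 0.0006
```

```bash
python3 -c "
from h import *
go([.5554,-.0036,.22],.12)
t=np.ascontiguousarray(r.grab_frame('scene')[:,:,::-1])
zoom(t,270,60,420,210,4,'pics/g9.png')
t=np.ascontiguousarray(r.grab_frame('top')[:,:,::-1])
zoom(t,280,90,400,250,3.6,'pics/g9t.png')
"
```

```text
t 11.4 pos [0.6917 0.0135 0.2161] yaw 0.1207 F [1.1 0.3 0.5] w 0.0006
turn 0.0007 then shift cm [-13.74   0.07  -0.39]
```

View pics/g9.png

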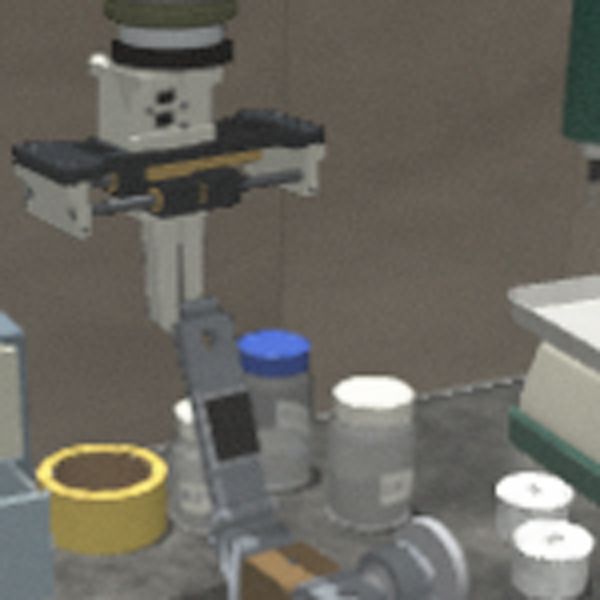

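View pics/g9t.png

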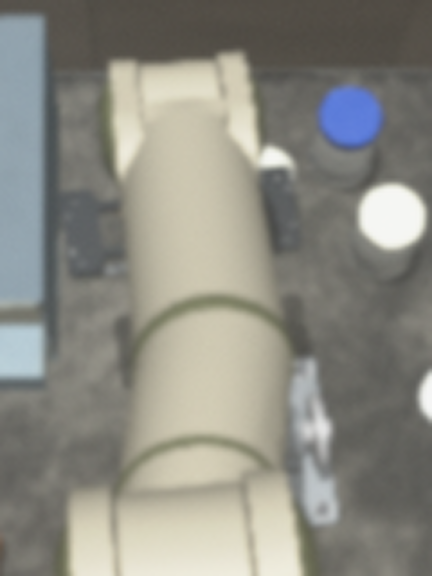

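Call:
jog_arm --pt "-1.5 0 0 0" --pt "-1.5 0 0 0" --pt "-1.5 0 0 0" --pt "-1.5 0 0 0" --pt "-1.5 0 0 0" --pt "0 0 0 0"

```text
time: 12.1
position: [0.6176, 0.0043, 0.2183]
tool_rot: [0.998, 0.06, 0.001, 0.0]
ft_force: [0.2, -0.6, 1.0]
gripper_width: 0.0008
```

```bash
python3 -c "
from h import *
go([.5554,-.0036,.22],.12)
t=np.ascontiguousarray(r.grab_frame('scene')[:,:,::-1])
zoom(t,270,60,420,210,4,'pics/g10.png')
"
```

```text
t 12.1 pos [0.6176 0.0043 0.2183] yaw 0.1203 F [ 0.2 -0.6  1. ] w 0.0008
turn 0.0003 then shift cm [-6.27  0.04 -0.17]
```

View pics/g10.png

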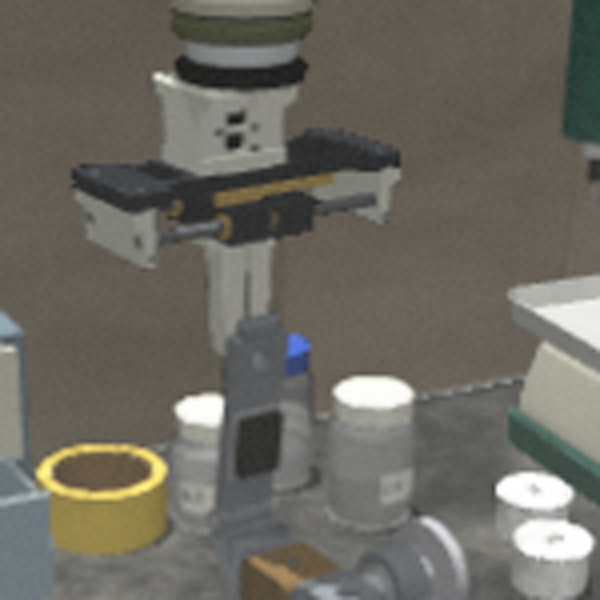

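Cap (tip near 260,325 in the crop) is following the fingers and is now about upright. Keep pulling.

Call:
jog_arm --pt "-1 0 0 0" --pt "-1 0 0 0" --pt "-1 0 0 0" --pt "-1 0 0 0" --pt "-1 0 0 0" --pt "-0.8 0 0 0" --pt "0 0 0 0"

```text
time: 12.85
position: [0.5597, -0.0025, 0.2169]
tool_rot: [0.998, 0.06, -0.0, 0.0]
ft_force: [0.8, 0.2, 0.2]
gripper_width: 0.0004
```

```bash
python3 -c "
from h import *
go([.5554,-.0036,.22],.12)
t=np.ascontiguousarray(r.grab_frame('scene')[:,:,::-1])
zoom(t,270,60,420,210,4,'pics/g11.png')
"
```

```text
t 12.85 pos [ 0.5597 -0.0025  0.2169] yaw 0.1207 F [0.8 0.2 0.2] w 0.0004
turn 0.0007 then shift cm [-0.44  0.06 -0.31]
```

View pics/g11.png

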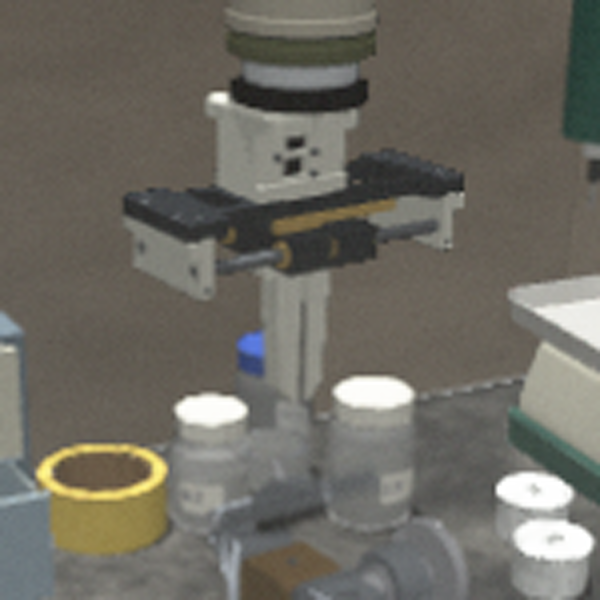

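```bash
python3 -c "
from h import *
P=lambda X,Y:((X+.5)/8-.5+215,(Y+.5)/8-.5+225)
Q=lambda X,Y:((X+.5)/7-.5+190,(Y+.5)/7-.5+210)
print(tri(P(95,95),Q(92,360)),onz('scene',[Q(122,570)],0),tri(((267+.5)/8-.5+215,(136+.5)/8-.5+225),Q(353,318)))
go([.4625,.2855,.20],.12)
t=np.ascontiguousarray(r.grab_frame('scene')[:,:,::-1])
zoom(t,270,60,420,210,4,'pics/g12.png')
"
```

```text
(array([0.47946713, 0.35752829, 0.08056853]), np.float64(0.003252911221708319)) [[0.48313427 0.36073217 0.        ]] (array([0.46141205, 0.28432357, 0.08502331]), np.float64(0.002303094243467822))
t 12.9 pos [ 0.5606 -0.0023  0.217 ] yaw 0.1208 F [0.6 0.4 0.1] w 0.0004
turn 0.0008 then shift cm [ -6.29 -29.75   1.7 ]
```

View pics/g12.png

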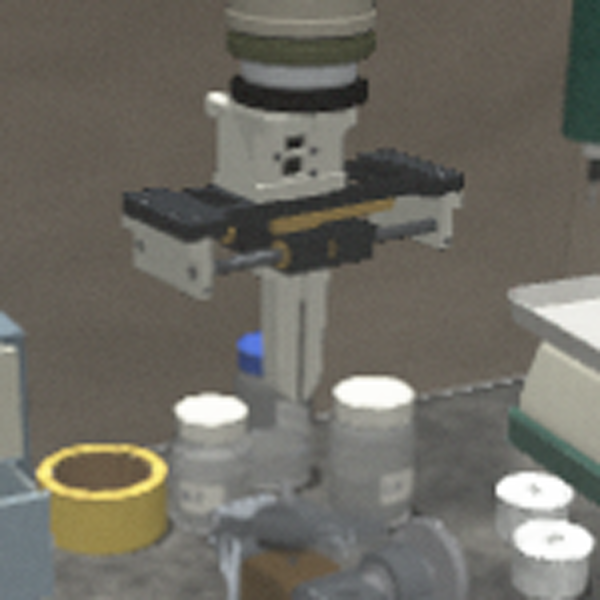

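Call:
jog_arm --pt "-0.8 -3.7 0 0" --pt "-0.8 -3.7 0 0" --pt "-0.8 -3.7 0 0" --pt "-0.8 -3.7 0 0" --pt "-0.8 -3.7 0 0" --pt "-0.8 -3.7 0 0" --pt "-0.8 -3.7 0 0" --pt "-0.7 -3.9 0 0" --gripper 4.2

```text
time: 13.75
position: [0.4623, 0.2876, 0.2169]
tool_rot: [0.998, 0.06, 0.0, -0.0]
ft_force: [0.7, 0.2, -0.3]
gripper_width: 0.0422
```

Call:
jog_arm --pt "0 0 3 0" --pt "0 0 3 0" --pt "0 0 0 0" --pt "0 0 0 0" --pt "0 0 0 0"

```text
time: 14.25
position: [0.4634, 0.2862, 0.158]
tool_rot: [0.998, 0.06, 0.001, -0.0]
ft_force: [-0.2, -0.9, 1.1]
gripper_width: 0.0419
```

```bash
python3 -c "
from h import *
go([.4625,.2855,.069],.12)
t=np.ascontiguousarray(r.grab_frame('scene')[:,:,::-1])
zoom(t,190,130,420,320,3.2,'pics/g13.png');cv2.imwrite('pics/g13full.png',t)
t=np.ascontiguousarray(r.grab_frame('top')[:,:,::-1])
zoom(t,310,160,390,250,7,'pics/g13t.png');cv2.imwrite('pics/g13tfull.png',t)
"
```

```text
t 14.25 pos [0.4634 0.2862 0.158 ] yaw 0.1201 F [-0.2 -0.9  1.1] w 0.0419
turn 0.0001 then shift cm [-0.1   0.05  8.9 ]
```

View pics/g13.png

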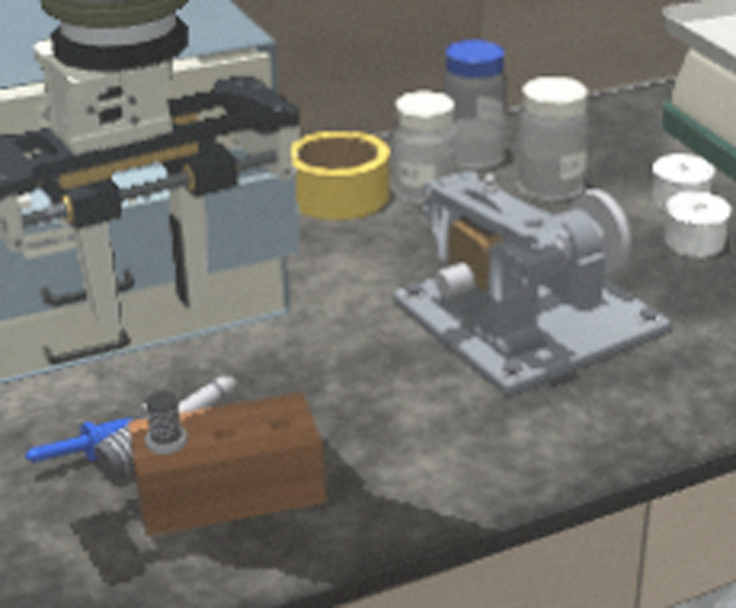

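View pics/g13t.png

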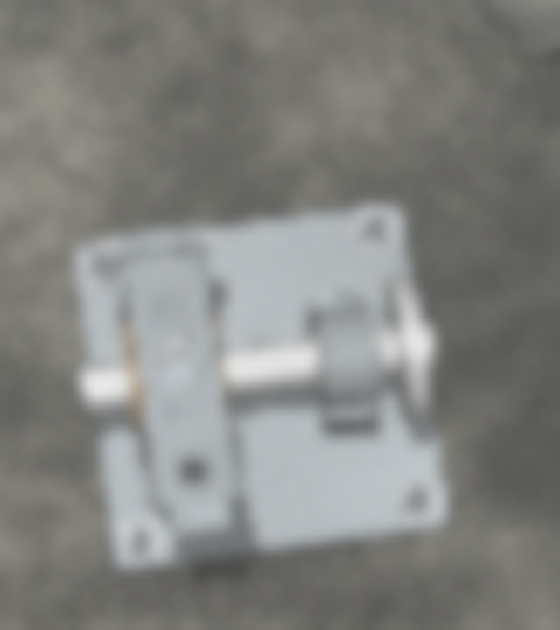

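```bash
python3 -c "
import cv2,numpy as np
o=[]
for n in('g4full','g5full','g8full','g13full'):
    t=cv2.imread(f'pics/{n}.png');o.append(cv2.resize(t[200:300,180:310],None,fx=3,fy=3,interpolation=2))
o=np.vstack([np.hstack(o[:2]),np.hstack(o[2:])]);cv2.imwrite('pics/cmp.png',o[:600,:800])
t=cv2.imread('pics/g13tfull.png');cv2.imwrite('pics/cmpt.png',cv2.resize(t[200:270,200:300],None,fx=7,fy=7,interpolation=2))
"
```

```text
(no output)
```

View pics/cmp.png

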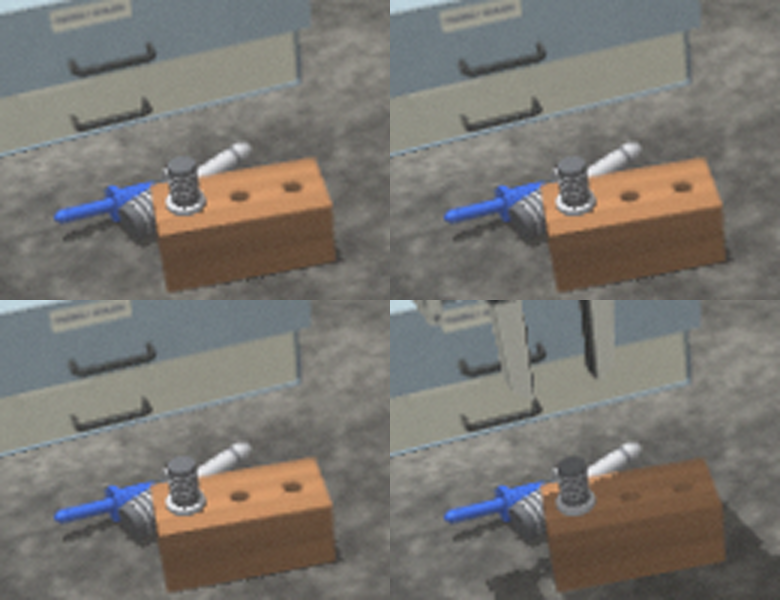

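View pics/cmpt.png

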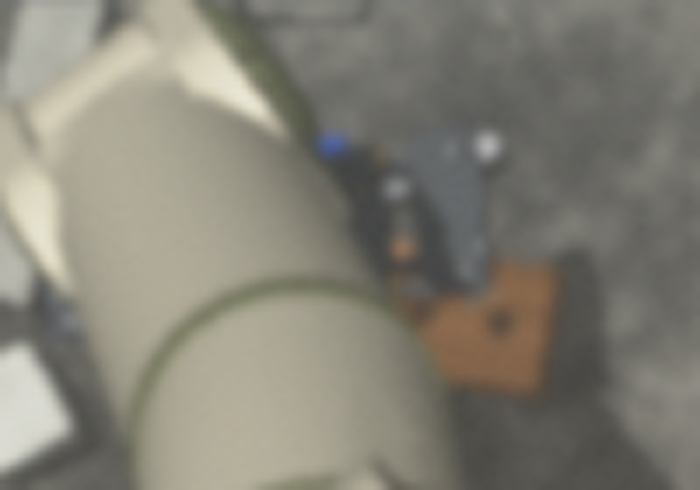

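Call:
jog_arm --pt "-0.1 0.05 2 0" --pt "0 0 2 0" --pt "0 0 2 0" --pt "0 0 1.5 0" --pt "0 0 1 0" --pt "0 0 0.6 0" --pt "0 0 0 0" --pt "0 0 0 0"

```text
time: 15.15
position: [0.4619, 0.2855, 0.0664]
tool_rot: [0.998, 0.06, 0.0, -0.0]
ft_force: [-0.9, -0.2, 1.1]
gripper_width: 0.0418
```

```bash
python3 -c "
from h import *
go([.4625,.2855,.066],.12)
t=np.ascontiguousarray(r.grab_frame('scene')[:,:,::-1])
zoom(t,190,200,310,300,6,'pics/g14.png')
"
```

```text
t 15.15 pos [0.4619 0.2855 0.0664] yaw 0.1207 F [-0.9 -0.2  1.1] w 0.0418
turn 0.0007 then shift cm [0.06 0.01 0.04]
```

View pics/g14.png

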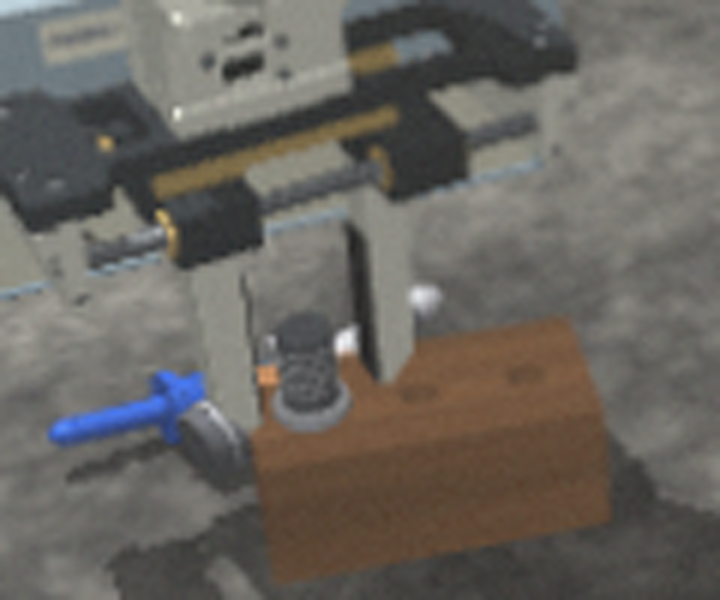

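Call:
jog_arm --pt "0 0 0 0" --pt "0 0 0 0" --pt "0 0 0 0" --pt "0 0 0 0" --pt "0 0 0 0" --pt "0 0 0 0" --gripper 1 --force 50

```text
time: 15.8
position: [0.4616, 0.2855, 0.066]
tool_rot: [0.998, 0.06, 0.0, -0.0]
ft_force: [-0.9, -0.2, 4.7]
gripper_width: 0.0192
```

Call:
jog_arm --pt "0 0 -1 0" --pt "0 0 -2 0" --pt "0 0 -3 0" --pt "0 0 -3 0" --pt "0 0 -3 0" --pt "0 0 -2 0" --pt "0 0 0 0" --pt "0 0 0 0"

```text
time: 16.6
position: [0.4613, 0.2852, 0.2059]
tool_rot: [0.998, 0.06, 0.0, -0.0]
ft_force: [0.1, -0.4, -1.3]
gripper_width: 0.0189
```

```bash
python3 -c "
from h import *
go([.4999,-.0104,.205],.12)
t=np.ascontiguousarray(r.grab_frame('scene')[:,:,::-1])
zoom(t,190,130,310,250,5,'pics/g15.png');cv2.imwrite('pics/g15full.png',t)
"
```

```text
t 16.6 pos [0.4613 0.2852 0.2059] yaw 0.1209 F [ 0.1 -0.4 -1.3] w 0.0189
turn 0.0009 then shift cm [ 0.29 29.81  0.09]
```

View pics/g15.png

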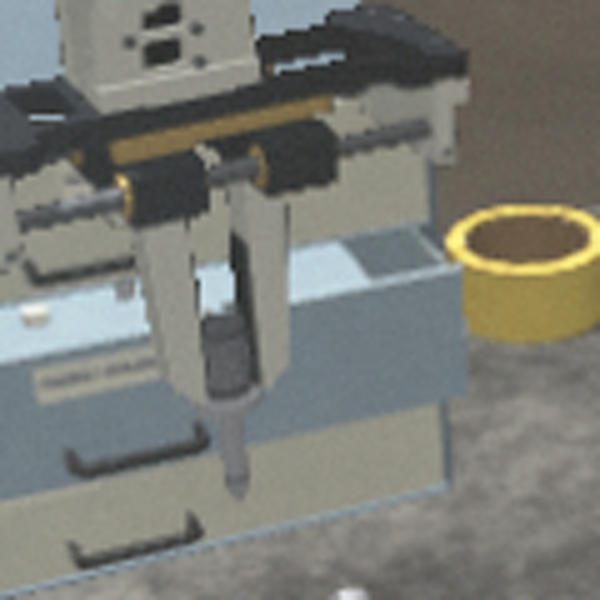

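```bash
python3 -c "
from h import *
print('pred tip', proj('scene',[[.4613,.2852,.1459],[.4613,.2852,.189]]), 'obs',(190+(238+.5)/5-.5,130+(497+.5)/5-.5))
t=cv2.imread('pics/g13full.png');zoom(t,315,170,365,220,12,'pics/c_s.png')
for z in(.116,.120,.125): print(z,onz('top',[((193+.5)/7-.5+310,(470+.5)/7-.5+160)],z))
t=cv2.imread('pics/g15full.png');zoom(t,225,195,255,235,14,'pics/c_p.png')
"
```

```text
pred tip [[237.25924676 230.10374768]
 [235.1106754  211.20817009]] obs (237.2, 229.0)
0.116 [[ 0.50334414 -0.00984153  0.116     ]]
0.12 [[ 0.50275131 -0.00975368  0.12      ]]
0.125 [[ 0.50201029 -0.00964387  0.125     ]]
```

View pics/c_s.png

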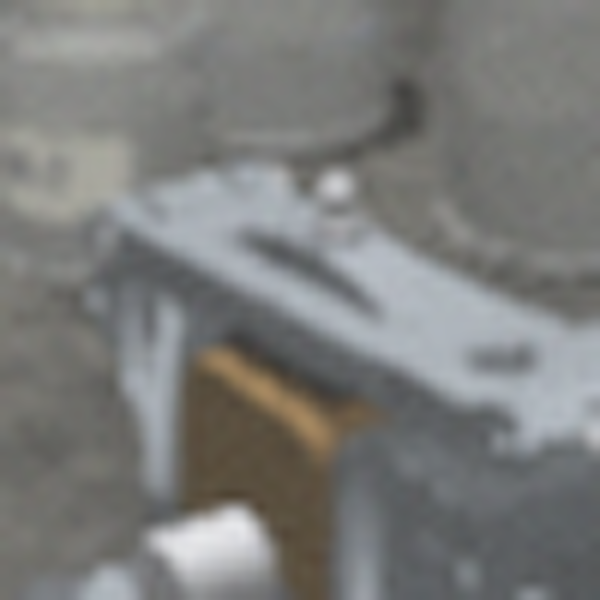

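View pics/c_p.png

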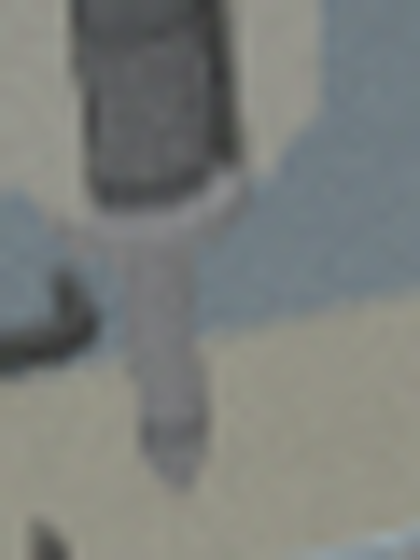

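Call:
jog_arm --pt "0 3 0 0" --pt "0 4 0 0" --pt "0 4 0 0" --pt "0 4 0 0" --pt "0 4 0 0" --pt "0 4 0 0" --pt "0 4 0 0" --pt "0.3 2.8 0 0"

```text
time: 17.45
position: [0.4993, -0.013, 0.2044]
tool_rot: [0.998, 0.059, -0.002, 0.0]
ft_force: [1.4, 0.7, -0.8]
gripper_width: 0.0197
```

Call:
jog_arm --pt "0 0 0 0" --pt "0 0 0 0" --pt "0 0 0 0"

```text
time: 17.75
position: [0.4999, -0.009, 0.205]
tool_rot: [0.998, 0.061, -0.001, -0.0]
ft_force: [-0.8, 0.6, -1.0]
gripper_width: 0.0192
```

```bash
python3 -c "
from h import *
go([.4999,-.0104,.195],.12)
t=np.ascontiguousarray(r.grab_frame('scene')[:,:,::-1])
zoom(t,320,140,390,220,9,'pics/g16.png');cv2.imwrite('pics/g16full.png',t)
p=r.state()['position'];print(p)
print('tip pred',(proj('scene',[p-[0,0,.06]])+.5-[320,140])*9)
for a in(.03,.06,.1):
  x=(-112*np.cos(a)+6*np.sin(a)+56)/1e3;z=.110+.112*np.sin(a)+.006*np.cos(a)
  print(a,z,(proj('scene',[[.5554+x*.9928,-.0036+x*.1197,z]])+.5-[320,140])*9)
"
```

```text
t 17.75 pos [ 0.4999 -0.009   0.205 ] yaw 0.1222 F [-0.8  0.6 -1. ] w 0.0192
turn 0.0022 then shift cm [-0.02  0.14  1.  ]
[ 0.50002022 -0.00881803  0.20522674]
tip pred [[331.69628701 483.6099736 ]]
0.03 0.11935679622517344 [[332.38593837 570.46364062]]
0.06 0.12270517196530903 [[332.16328171 558.69496973]]
0.1 0.1271513676561129 [[331.50350244 542.77721494]]
```

View pics/g16.png

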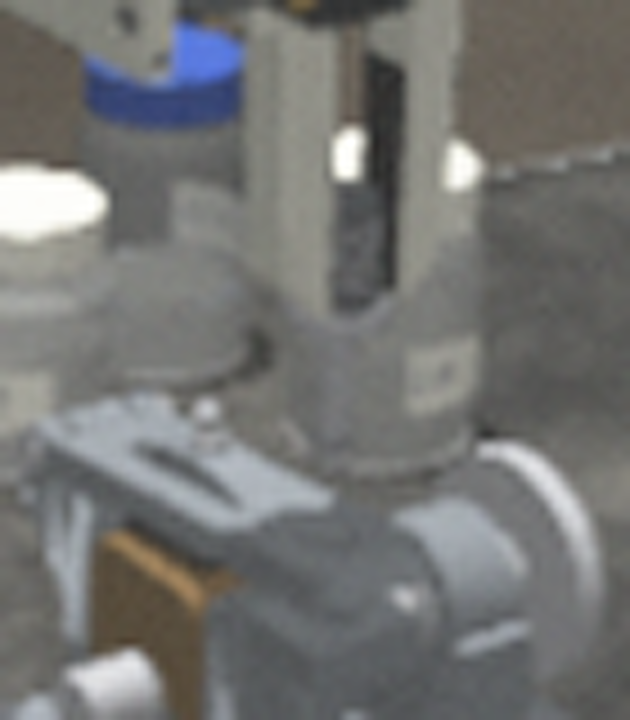

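```bash
python3 -c "
from h import *
t=cv2.imread('pics/g16full.png')
c=cv2.resize(t[165:215,335:380],None,fx=12,fy=12,interpolation=2)
l=cv2.cvtColor(c,cv2.COLOR_BGR2LAB);l[:,:,0]=cv2.createCLAHE(6,(3,3)).apply(l[:,:,0]);cv2.imwrite('pics/g16e.png',cv2.cvtColor(l,cv2.COLOR_LAB2BGR))
print((proj('scene',[[.5,-.0088,.1452],[.5,-.0088,.189]])+.5-[335,165])*12)"
```

```text
[[262.22738543 344.99735234]
 [271.761097   139.41339156]]
```

View pics/g16e.png

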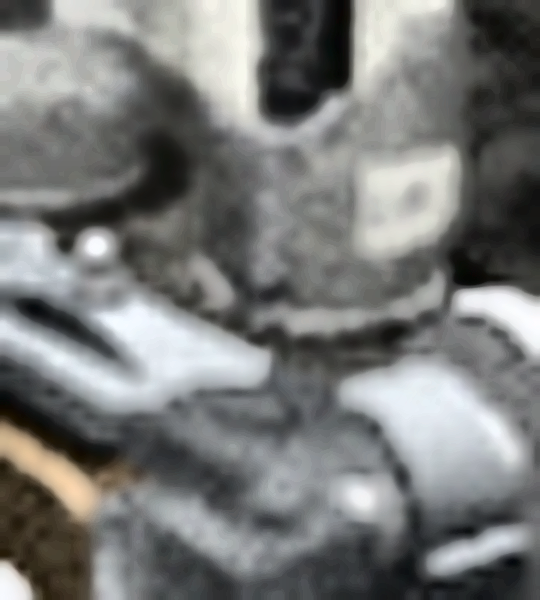

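Call:
jog_arm --pt "0.05 0.12 0.5 0" --pt "0 0 0.5 0" --pt "0 0 0.4 0" --pt "0 0 0 0" --pt "0 0 0 0"

```text
time: 18.3
position: [0.501, -0.0112, 0.1916]
tool_rot: [0.998, 0.06, -0.0, 0.0]
ft_force: [-0.1, -0.4, -0.5]
gripper_width: 0.0193
```

```bash
python3 -c "
from h import *
go([.5004,-.0100,.185],.12)
t=np.ascontiguousarray(r.grab_frame('scene')[:,:,::-1])
c=cv2.resize(t[165:215,325:380],None,fx=12,fy=12,interpolation=2)
l=cv2.cvtColor(c,cv2.COLOR_BGR2LAB);l[:,:,0]=cv2.createCLAHE(4,(3,3)).apply(l[:,:,0]);cv2.imwrite('pics/g17.png',cv2.cvtColor(l,cv2.COLOR_LAB2BGR))
"
```

```text
t 18.3 pos [ 0.501  -0.0112  0.1916] yaw 0.1209 F [-0.1 -0.4 -0.5] w 0.0193
turn 0.0009 then shift cm [-0.04 -0.12  0.66]
```

View pics/g17.png

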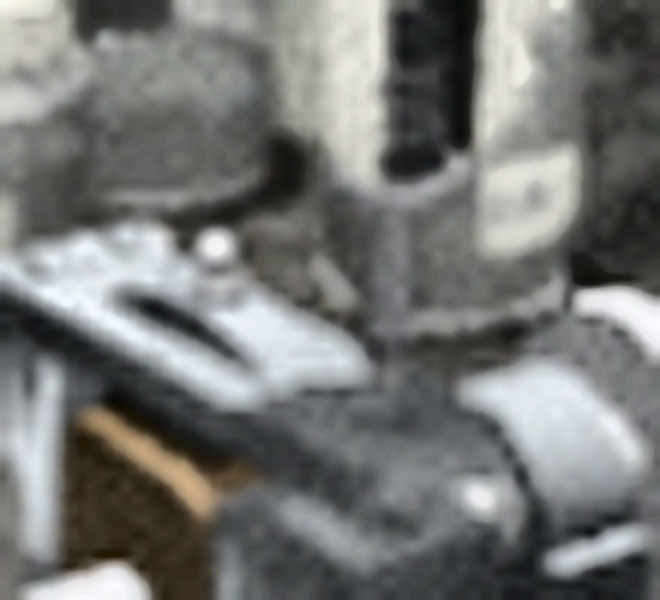

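```bash
cat >> h.py <<'E'
def avg(n=10):
    P=[];F=[];M=[]
    for i in range(n):
        r.grab_frame("scene");s=r.state();P.append(s["position"]);F.append(s["ft_force"]);M.append(s["moment"])
    P=np.array(P);print("t",s["time"],"pos",P.mean(0).round(5),"sd",P.std(0).round(5),"F",np.mean(F,0).round(2),"M",np.mean(M,0).round(3));return P.mean(0)
E
python3 -c "
from h import *
avg()"
```

```text
t 18.85 pos [ 0.50115 -0.01126  0.19191] sd [3.e-05 2.e-05 4.e-05] F [ 0.06  0.14 -1.3 ] M [ 0.028  0.018 -0.01 ]
```

Call:
jog_arm --pt "-0.03 -0.12 0.3 0" --pt "0 0 0 0" --pt "0 0 0 0" --pt "0 0 0 0"

```text
time: 19.25
position: [0.5007, -0.0101, 0.1888]
tool_rot: [0.998, 0.06, -0.0, 0.0]
ft_force: [-0.3, 0.6, -1.1]
gripper_width: 0.0196
```

```bash
python3 -c "
from h import *
avg(4)"
```

```text
t 19.45 pos [ 0.50067 -0.01009  0.18881] sd [2.e-05 1.e-05 1.e-05] F [ 0.11  0.09 -0.81] M [-0.01   0.016 -0.007]
```

Accurately placed. Descend in small steps, watching force.

Call:
jog_arm --pt "0 0 0.2 0" --pt "0 0 0.2 0" --pt "0 0 0.2 0" --pt "0 0 0 0"

```text
time: 19.85
position: [0.5005, -0.0101, 0.1824]
tool_rot: [0.998, 0.06, -0.0, 0.0]
ft_force: [-0.8, 0.2, -1.1]
gripper_width: 0.0188
```

Call:
jog_arm --pt "0 0 0.2 0" --pt "0 0 0.2 0" --pt "0 0 0.2 0" --pt "0 0 0 0"

```text
time: 20.25
position: [0.5005, -0.0101, 0.1765]
tool_rot: [0.998, 0.06, -0.0, 0.0]
ft_force: [-0.1, -0.3, -1.5]
gripper_width: 0.0193
```

```bash
python3 -c "
from h import *
avg(3)
t=np.ascontiguousarray(r.grab_frame('scene')[:,:,::-1])
c=cv2.resize(t[165:215,325:380],None,fx=12,fy=12,interpolation=2)
l=cv2.cvtColor(c,cv2.COLOR_BGR2LAB);l[:,:,0]=cv2.createCLAHE(4,(3,3)).apply(l[:,:,0]);cv2.imwrite('pics/g18.png',cv2.cvtColor(l,cv2.COLOR_LAB2BGR))
"
```

```text
t 20.4 pos [ 0.50061 -0.01008  0.17673] sd [4.e-05 1.e-05 8.e-05] F [ 0.09  0.16 -0.59] M [0.016 0.033 0.   ]
```

View pics/g18.png

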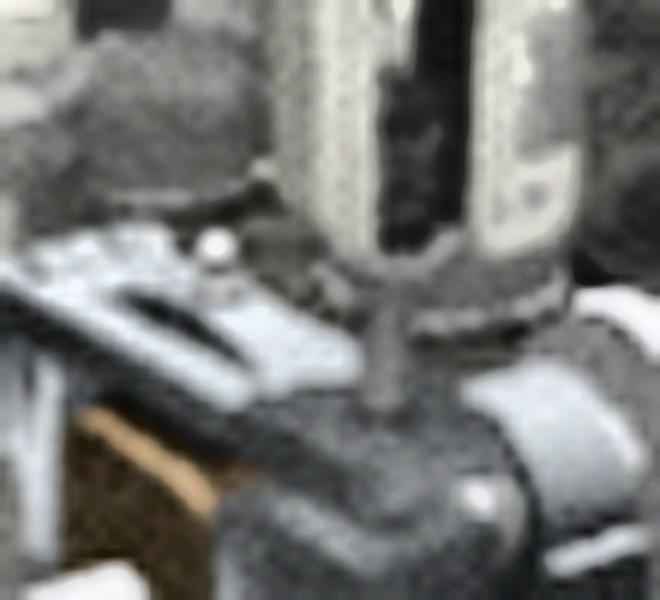

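Call:
jog_arm --pt "0 0 0.2 0" --pt "0 0 0.2 0" --pt "0 0 0.2 0" --pt "0 0 0 0"

```text
time: 20.85
position: [0.5005, -0.0101, 0.1705]
tool_rot: [0.998, 0.06, -0.0, 0.0]
ft_force: [-0.5, 1.0, -1.2]
gripper_width: 0.0192
```

Call:
jog_arm --pt "0 0 0.2 0" --pt "0 0 0.2 0" --pt "0 0 0.2 0" --pt "0 0 0 0"

```text
time: 21.25
position: [0.5005, -0.0101, 0.1645]
tool_rot: [0.998, 0.06, -0.0, 0.0]
ft_force: [0.4, -0.0, -2.2]
gripper_width: 0.0189
```

Call:
jog_arm --pt "0 0 0.2 0" --pt "0 0 0.2 0" --pt "0 0 0.2 0" --pt "0 0 0 0"

```text
time: 21.65
position: [0.5005, -0.0101, 0.1585]
tool_rot: [0.998, 0.06, -0.0, 0.0]
ft_force: [-0.1, -0.1, -2.2]
gripper_width: 0.0194
```

Call:
jog_arm --pt "0 0 0.2 0" --pt "0 0 0.2 0" --pt "0 0 0.2 0" --pt "0 0 0 0"

```text
time: 22.05
position: [0.5006, -0.0101, 0.1525]
tool_rot: [0.998, 0.06, -0.0, 0.0]
ft_force: [-0.5, -0.2, -0.8]
gripper_width: 0.0192
```

Call:
jog_arm --pt "0 0 0.2 0" --pt "0 0 0.2 0" --pt "0 0 0.2 0" --pt "0 0 0 0"

```text
time: 22.45
position: [0.5006, -0.0101, 0.1465]
tool_rot: [0.998, 0.06, -0.0, 0.0]
ft_force: [-0.7, -0.3, -2.4]
gripper_width: 0.019
```

Call:
jog_arm --pt "0 0 0.2 0" --pt "0 0 0.2 0" --pt "0 0 0.2 0" --pt "0 0 0 0"

```text
time: 22.85
position: [0.5006, -0.0101, 0.1405]
tool_rot: [0.998, 0.06, -0.0, 0.0]
ft_force: [-0.8, 0.0, -1.1]
gripper_width: 0.019
```

```bash
python3 -c "
from h import *
avg(3)
t=np.ascontiguousarray(r.grab_frame('scene')[:,:,::-1])
zoom(t,310,140,400,240,6,'pics/g19.png')
"
```

```text
t 23.0 pos [ 0.50056 -0.01009  0.14067] sd [1.e-05 0.e+00 5.e-05] F [-1.23 -0.05 -1.06] M [-0.042  0.232  0.01 ]
```

View pics/g19.png

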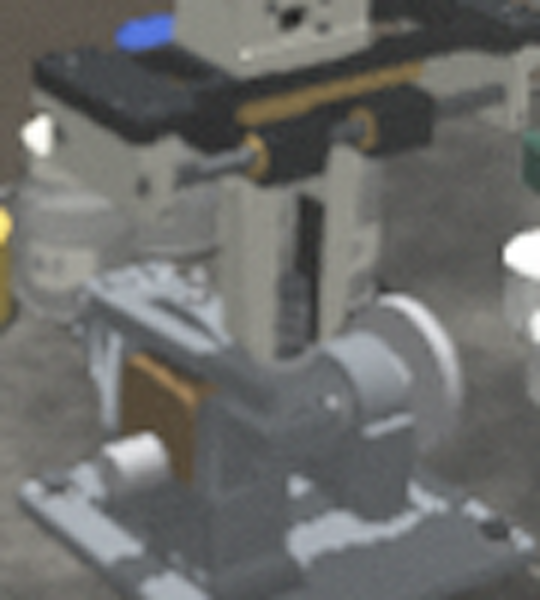

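Call:
jog_arm --pt "-0.04 0 0.1 0" --pt "0 0 0.2 0" --pt "0 0 0.2 0" --pt "0 0 0 0"

```text
time: 23.45
position: [0.5002, -0.0101, 0.1356]
tool_rot: [0.998, 0.06, -0.0, 0.0]
ft_force: [-0.5, -0.5, -0.6]
gripper_width: 0.0191
```

Call:
jog_arm --pt "0 0 0.1 0" --pt "0 0 0.1 0" --pt "0 0 0 0"

```text
time: 23.75
position: [0.5001, -0.0102, 0.1338]
tool_rot: [0.998, 0.06, -0.0, 0.0]
ft_force: [-1.9, -0.3, 2.1]
gripper_width: 0.0194
```

Call:
jog_arm --pt "0 0 0.1 0" --pt "0 0 0.1 0" --pt "0 0 0 0"

```text
time: 24.05
position: [0.5, -0.0102, 0.132]
tool_rot: [0.998, 0.06, -0.0, -0.0]
ft_force: [-3.5, -0.3, 7.6]
gripper_width: 0.0193
```

Call:
jog_arm --pt "-0.03 0 0.1 0" --pt "0 0 0 0" --pt "0 0 0 0"

```text
time: 24.35
position: [0.5, -0.0102, 0.1318]
tool_rot: [0.998, 0.06, 0.0, -0.0]
ft_force: [-6.3, -0.4, 19.2]
gripper_width: 0.019
```

```bash
python3 -c "
from h import *
avg(4)"
```

```text
t 24.55 pos [ 0.49997 -0.01017  0.13183] sd [2.e-05 2.e-05 0.e+00] F [-5.54 -0.31 19.19] M [-0.035  1.304 -0.008]
```

```bash
python3 -c "
from h import *
t=np.ascontiguousarray(r.grab_frame('scene')[:,:,::-1]);cv2.imwrite('pics/endfull.png',t)
zoom(t,310,140,430,240,6,'pics/end.png')
t0=cv2.imread('pics/scene0.png')
d=cv2.absdiff(t[150:215,395:425],t0[150:215,395:425]).max(2);print('tin region diff',d.mean())
t=np.ascontiguousarray(r.grab_frame('top')[:,:,::-1]);zoom(t,300,120,440,260,4,'pics/endt.png')
"
```

```text
tin region diff 5.38974358974359
```

View pics/end.png

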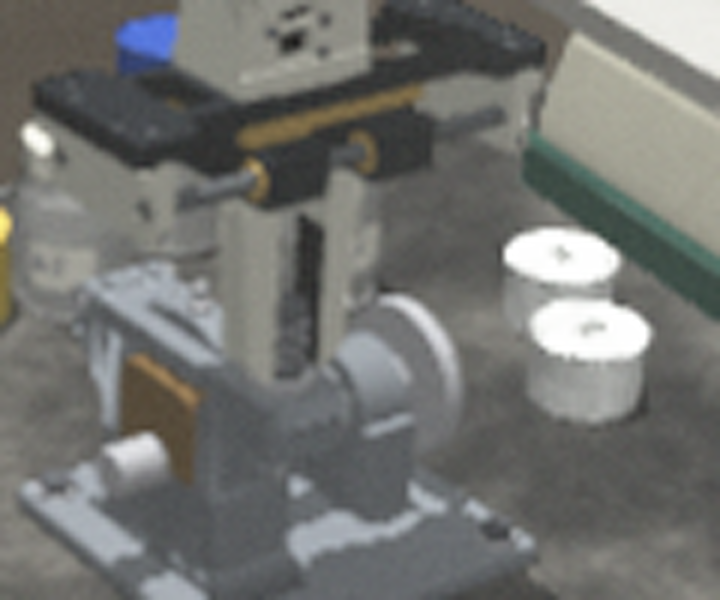

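View pics/endt.png

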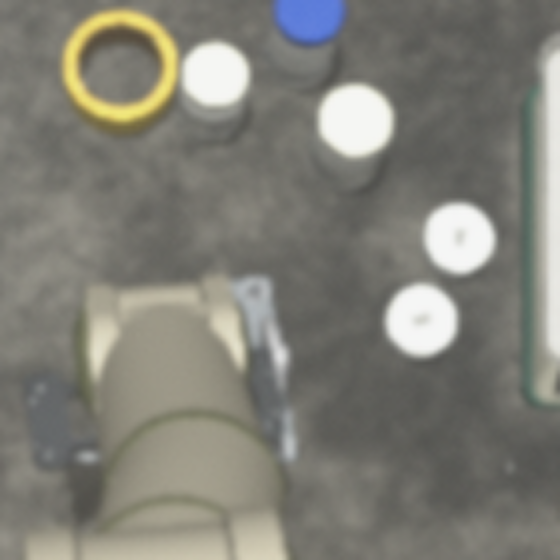

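```bash
python3 -c "
from h import *
avg(2); r.hand_in(); print(r.state()['ft_force'])"
```

```text
t 24.75 pos [ 0.49998 -0.01018  0.13183] sd [2.e-05 1.e-05 1.e-05] F [-6.63  0.08 19.81] M [-0.033  1.286  0.011]
the job is handed in; nothing more can be done
the job is handed in; nothing more can be done
```

I finished the job and handed it in at about 24.8 s. The half-bearing is seated and released, the cap is swung shut over it, and the pin is through both holes. The gripper still holds the pin and presses down.

**Last checks**
- **Bearing:** the tool stopped at z = 0.083 m, where a seated bearing should put it. Its middle is about 0.7 mm along the shaft and 0.8 mm across from my estimate of the seat.
- **Pin and cap:** the pin went in with almost no force. It then met a hard stop at z = 0.1318 m, which puts its collar at about 116 mm, the height for a shut cap. The last 1 mm of commanded press raised the force from 7.6 N to 19 N with almost no movement, so the cap is fully down. The last picture shows the gap to the ear closed.
- **Holding force:** about 20 N down, against the 6 N needed. There is also a sideways force of about 6 N, from the pin leaning on the side of its hole. I left that as it was.
- **Tins and jar:** in the last pictures they are where they started.

**What did not agree**
- **Spare pins:** the blue pin and the larger steel pin were standing on the bench at the start. They had already fallen over by 5.5 s, before the arm had come near them. They lie beside the wooden block and did not get in the way.
- **Cameras:** the scene camera read about 1 pixel off from the arm's own position. The top view put the cap hole 1–2 mm off in x. For the pin I aimed mainly by the stand position fitted from both views.

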